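# Unstack the bench pile onto its home plates

### The arm

A 6-joint arm with a two-finger parallel gripper is mounted at the origin on a cart in front of the work surface, level with it; the furniture and walls round the work are solid. World frame = base frame: x ahead of the robot, y to its left, z up, the work surface at z = 0. Lengths are in m, angles in degrees, forces in N, time in s.
With the tool pointing down it reaches from about 0.325 to 0.775 m from the base axis. Payload 9.3 kg.
Tool frame: the origin (TCP) lies midway between the tips of the shut fingers; the grasp point (between the pads) lies 19 mm behind it; z points along the fingers, y is the direction in which the jaws open and shut (so a half turn about z gives the same grasp; the last joint's range is limited). The gripper opens to 85 mm and grips with 20 to 120 N. Pads are 22 mm wide; open, the fingers measure 114 mm over their backs; the gripper's body (76 mm by 85 mm) begins 54 mm behind the grasp point. The pads swing forward as they close: fully open they stand 13 mm farther back than shut.
Start: joints at [-73.316, 14.817, 1.232, 76.415, 0, 81.257], TCP at [0.236, -0.497, 0.231] pointing down, gripper open.
Joint ranges: [-174.27, 174.27], [-52.1, 104.24], [-59.71, 78.15], [-110.17, 111.67], [-87.03, 83.33], [-180, 180]. Speed limits (degrees/s): [127.2, 127.2, 159.86, 180, 180, 180].

### API

Orientations are given as [roll, pitch, yaw] about the fixed x, y, z axes, in that order (R = Rz(yaw) Ry(pitch) Rx(roll)).
In Python, from cell import manip gives the robot as it stands.
- The arm moves only by the tool send_rows, never from a script. Its argument "targets" is one flat list of numbers, 7 for each row, row after row: the shift along the tool's x, y, z in mm, then the turn, a rotation vector about the tool's x, y, z in degrees, then the opening, from 0 (shut) to 1 (fully open). In form: [tx, ty, tz, ax, ay, az, claw, tx, ty, tz, ax, ay, az, claw, ...]. A call has 1 to 5 rows; each row shifts and turns the commanded pose from where the row before left it, along the tool's axes as they then stand; what a row does not reach is not made up. A row lasts 1/8 s, in which the tool goes at most 62.5 mm and 10.7 degrees, less where a joint would pass 70% of its speed; a pose out of reach is approached as far as the arm can. A call with a gripper value outside its range is refused whole. The fingers move at their own pace and stop on an object; "force" is the grip in N (left out, the last holds). Time passes only in rows, so rows that do not move let the fingers close. It gives the time, the measured TCP pose, the force and the opening at its end, in the units of the state.
- manip.observe(): the state, without advancing time (a new reading comes with each control period).
- manip.snapshot(name): name is "side" or "top" or "wrist"; returns the picture (420x560x3 uint8, blue, green, red); there is no depth.
- manip.camera_params(name): a dict with "vfov" (degrees; the focal length in pixels is half the picture's height over the tangent of half this angle, whatever the lens; pixels are square), "cx", "cy" (the principal point, pixels), "R" (3x3) and "t" (3): a world point X has camera coordinates R X + t. Camera axes: x right, y down, z forward; pixel columns grow to the right and rows downward; lengths in m; the calibration is good to about 2 mm. A picture is of the moment at which its call begins: read the wrist's pose just before it. camera_params takes no time and is no camera call; for the wrist camera it gives the pose at the moment of the call.
- manip.sign_off(): hands the job in, once; it reports no verdict.
The state is a dict: "time_s": time; "joint_positions": joint angles; "qvel": joint speeds; "joint_torque": joint torques, N m; "tool_pos": TCP position; "tool_rot": TCP orientation; "wrist_force": force on the tool from outside, world axes, zero at the start; "moment": the same for the moment, N m; "opening": finger opening in m.
Only numpy, scipy, OpenCV 4.12 (cv2) and the standard library are available. Lean on these libraries where they do the work, as an engineer would, in place of code of your own. Each camera call takes 0.05 s, during which the arm holds its last target.

### The job

Someone has piled the small dropper bottle, the petri dish, the carton and the flat case on top of one another. Take the pile apart from the top down, one thing at a time, and set each straight onto the middle of the white home plate that shows its own silhouette, the carton and the case lined up with theirs (either way round). Keep the bottle and the dish upright all the while, leave the timer and the yellow racks where they lie, and let go of everything at the end.

Things in the scene. Friction and masses are not known exactly. Their poses are not given: they have to be found in the camera images.
- bottle_mid (a point): small dropper bottle with screw cap, top of the stack: 78 mm tall, lower body 34 mm across up to 62 mm height (shoulder and 20 mm cap above), about 40 g. The point is on its axis half-way up, 39 mm above its foot; z is up along its axis
- dish_mid (a point): clear round lidded petri dish, second in the stack (under the bottle): 61 mm across at the lid's rim (59 mm where fingers press), 12 mm thick, about 20 g. The point is its centre, 6 mm above its underside; z is up
- box_mid (a point): white cardboard carton, third in the stack, lying crosswise on the case: 120 mm long (its y axis), 55 mm wide (its x axis), 50 mm tall, about 160 g. The point is its centre, 25 mm above its underside
- case_mid (a point): grey flat hard case with two small metal latches, bottom of the stack, on the worktop: 160 mm long (its x axis), 64 mm wide (its y axis), 30 mm tall, about 250 g. The point is its centre, 15 mm above its underside. It may be gripped across its width at the middle
- case_plate_top (a point): white flat plate, 180 x 84 mm, 3 mm thick, lying fixed on the worktop, with a mid-grey 160 x 64 mm rectangular silhouette of the case inlaid, which fills all but a 10 mm white border; the point is the centre of its upper face. Home of the case; x along its length, z up
- box_plate_top (a point): white flat plate, 140 x 75 mm, 3 mm thick, lying fixed on the worktop, with a mid-grey 120 x 55 mm rectangular silhouette of the carton inlaid, which fills all but a 10 mm white border; the point is the centre of its upper face. Home of the carton; x along its length, z up
- dish_plate_top (a point): white flat plate, round, 81 mm across, 3 mm thick, lying fixed on the worktop, with a mid-grey 61 mm round silhouette of the dish inlaid, which fills all but a 10 mm white border; the point is the centre of its upper face. Home of the dish
- bottle_plate_top (a point): white flat plate, round, 54 mm across, 3 mm thick, lying fixed on the worktop, with a mid-grey 34 mm round silhouette of the bottle inlaid, which fills all but a 10 mm white border; the point is the centre of its upper face. Home of the small bottle
- clock_mid (a point): bystander: loose white lab timer lying face up near the front edge, 66 x 66 mm, 19 mm tall; the point is its centre, 8 mm up
- rack_mid (a point): bystander: loose yellow tube rack lying to the right behind the work, 84 x 124 mm, 27 mm tall; the point is its centre, 13.5 mm up. Other yellow racks, fixed, lie on the left
Not all that is in view belongs to the job. Leave any turquoise look-alike of the part that bears bottle_mid alone.

How it is judged:
By the outcome, as a careful person would: the job done as asked, in the order asked, and still so for the second after the job is handed in, with the robot touching nothing.
It also fails if it takes over 125 s, if anything falls off the work surface, if the arm or the gripper's body presses on something with over 40 N, if the wrist force passes 120 N, or if a joint passes its speed limit or range.

## Working session

There is one attempt and no reset: what is moved stays moved. The work goes in short steps, Python scripts to look and compute and a tool call to move; the robot and the scene stay as the last step left them, time stands still between calls to the robot, and variables do not carry over. Pictures are saved under pics/ and viewed, and the job is handed in when it is done.

Besides the shell and the picture viewer there is one more tool, called after "Call:" as name(argument=value, ...) on one line, values as JSON. send_rows: Moves the arm, as the interface text tells. Its arguments: {"type":"object","properties":{"targets":{"type":"array"},"force":{"type":"number"}},"required":["targets"]}

```bash
mkdir -p pics; ls; python3 - <<'E'
from cell import manip
import cv2,numpy as np
print(manip.observe())
for n in("side","top","wrist"):
    p=manip.camera_params(n);print(n,p)
    cv2.imwrite(f"pics/{n}0.png",manip.snapshot(n))
E
```

```text
pics
{'time_s': 0.0, 'joint_positions': array([-7.33139260e+01,  1.48499344e+01,  1.18835326e+00,  7.64145101e+01,
       -8.04594030e-04,  8.12575330e+01]), 'qvel': array([ 0.01583884, -0.02669446, -0.03445464,  0.00893557,  0.18055735,
        0.0673502 ]), 'joint_torque': array([ 4.42428909e-04, -5.55642307e+01,  3.44525063e+01,  1.37563987e-02,
       -1.25355577e-04, -2.52797139e-05]), 'tool_pos': array([ 0.23607825, -0.49644   ,  0.23066435]), 'tool_rot': array([-1.79924670e+02, -1.07701341e-02,  2.54285344e+01]), 'wrist_force': array([ 0.34802883,  0.46454098, -0.0227145 ]), 'moment': array([-0.00169168, -0.03671019,  0.02239599]), 'opening': 0.08560707606472043}
side {'vfov': 52.72889434265643, 'cx': 278.8739049402901, 'cy': 211.08046865214814, 'R': array([[-9.99883551e-01, -8.24624150e-03,  1.28407179e-02],
       [-1.52589578e-02,  5.28070602e-01, -8.49063368e-01],
       [ 2.20775967e-04, -8.49160431e-01, -5.28134938e-01]]), 't': array([0.5270722 , 0.12157775, 1.16314733])}
top {'vfov': 53.950732448779824, 'cx': 288.4210406110459, 'cy': 208.39485419986326, 'R': array([[-0.02324933, -0.99939356, -0.02592258],
       [-0.99707907,  0.02506682, -0.07214563],
       [ 0.07275168,  0.02416952, -0.99705718]]), 't': array([0.03626942, 0.55314755, 1.30104989])}
wrist {'vfov': 67.75357381004214, 'cx': 277.8046410334786, 'cy': 207.9610491643655, 'R': array([[ 4.30662395e-01, -9.02512614e-01, -9.39819552e-04],
       [-8.64765145e-01, -4.12947565e-01,  2.85754358e-01],
       [-2.58285009e-01, -1.22250933e-01, -9.58302439e-01]]), 't': array([-0.54994423, -0.0389791 ,  0.37802738])}
```

View pics/top0.png

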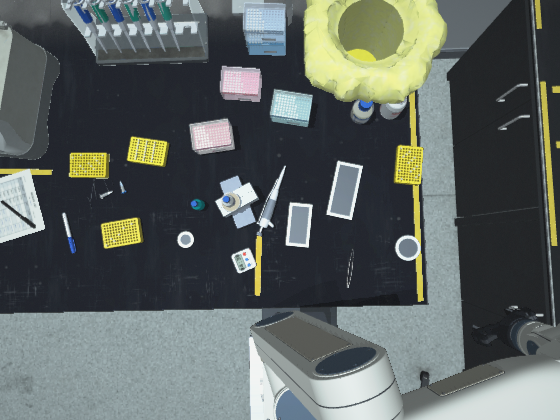

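View pics/side0.png

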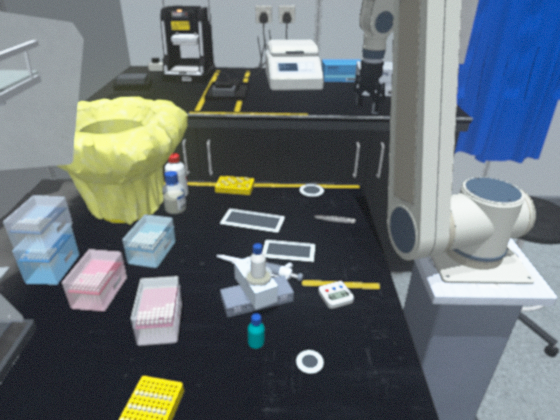

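View pics/wrist0.png

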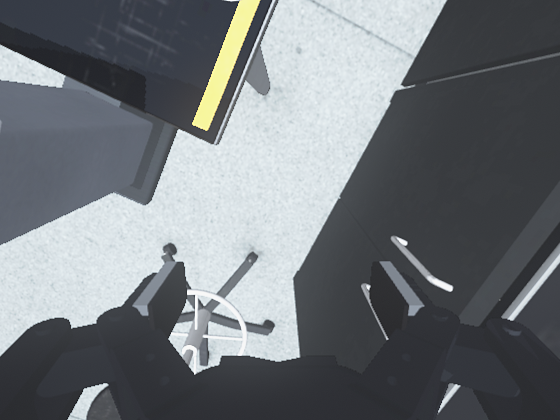

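Top view: the pile is at about (235,200). The plates are at bottle (185,240), dish (407,247), carton (299,225) and case (344,190). The turquoise look-alike is at (197,204), the timer at (243,260), and a pipette lies just right of the pile. The side view agrees, and the wrist looks at the floor. Next I'll enlarge crops.

```bash
cat > h.py <<'E'
import numpy as np,cv2
from cell import manip
from scipy.spatial.transform import Rotation as Ro
def K(p):
    f=210/np.tan(np.radians(p["vfov"]/2)); return f,p["cx"],p["cy"]
def ray(p,u,v,z):
    f,cx,cy=K(p);R=np.array(p["R"]);t=np.array(p["t"])
    c=-R.T@t; d=R.T@np.array([(u-cx)/f,(v-cy)/f,1]); return c+d*(z-c[2])/d[2]
def proj(p,X):
    f,cx,cy=K(p);x=np.array(p["R"])@np.array(X)+p["t"]; return np.array([cx+f*x[0]/x[2],cy+f*x[1]/x[2]])
def crop(src,dst,x0,y0,w,h,s):
    im=cv2.imread(src) if isinstance(src,str) else src
    c=cv2.resize(im[y0:y0+h,x0:x0+w],None,fx=s,fy=s,interpolation=cv2.INTER_CUBIC)
    for k in range(0,w,10):
        if (x0+k)%10==0: pass
    st=10 if s>=5 else 20
    for x in range(-(-x0//st)*st,x0+w,st):
        cv2.line(c,((x-x0)*s,0),((x-x0)*s,6),(0,0,255),1);cv2.putText(c,str(x),((x-x0)*s,16),0,.35,(0,0,255),1)
    for y in range(-(-y0//st)*st,y0+h,st):
        cv2.line(c,(0,(y-y0)*s),(6,(y-y0)*s),(0,0,255),1);cv2.putText(c,str(y),(8,(y-y0)*s+4),0,.35,(0,0,255),1)
    cv2.imwrite(dst,c)
E
python3 - <<'E'
from h import *
crop("pics/top0.png","pics/t1.png",180,155,100,75,8)
crop("pics/side0.png","pics/s1.png",210,235,100,75,8)
# plates, auto: 
p=manip.camera_params("top")
im=cv2.imread("pics/top0.png")
g=cv2.cvtColor(im,cv2.COLOR_BGR2GRAY)
for n,(x,y) in dict(bottle=(185,240),dish=(407,247),box=(299,225),case=(344,190)).items():
    r=45 if n=="case" else 30
    if n in("bottle","dish"): r=15
    m=(g[y-r:y+r,x-r:x+r]>90).astype(np.uint8)
    cs,_=cv2.findContours(m,cv2.RETR_EXTERNAL,cv2.CHAIN_APPROX_NONE)
    c=min(cs,key=lambda c:-cv2.contourArea(c))
    pts=np.array([ray(p,q[0]+x-r,q[1]+y-r,.003) for q in c[:,0,:]])
    rc=cv2.minAreaRect((pts[:,:2]*1000).astype(np.float32))
    cx=rc[0]; print(n,rc, "dist",np.hypot(*cx))
for q in [(235,200),(197,204),(243,260)]: print(q,ray(p,*q,0))
E
```

```text
bottle ((463.95098876953125, 361.649658203125), (52.62455749511719, 51.850948333740234), 88.69866180419922) dist 588.2524927772621
dish ((423.40411376953125, -356.0417175292969), (82.31061553955078, 92.38068389892578), 88.74850463867188) dist 553.2058822700404
box ((503.211669921875, -8.011714935302734), (77.12276458740234, 142.28636169433594), 83.01277923583984) dist 503.2754437897468
case ((611.7916870117188, -158.82736206054688), (86.12718200683594, 181.88674926757812), 76.46296691894531) dist 632.0721471760615
(235, 200) [0.58724828 0.19734309 0.        ]
(197, 204) [0.57730352 0.32236266 0.        ]
(243, 260) [0.39183275 0.17409725 0.        ]
```

View pics/t1.png

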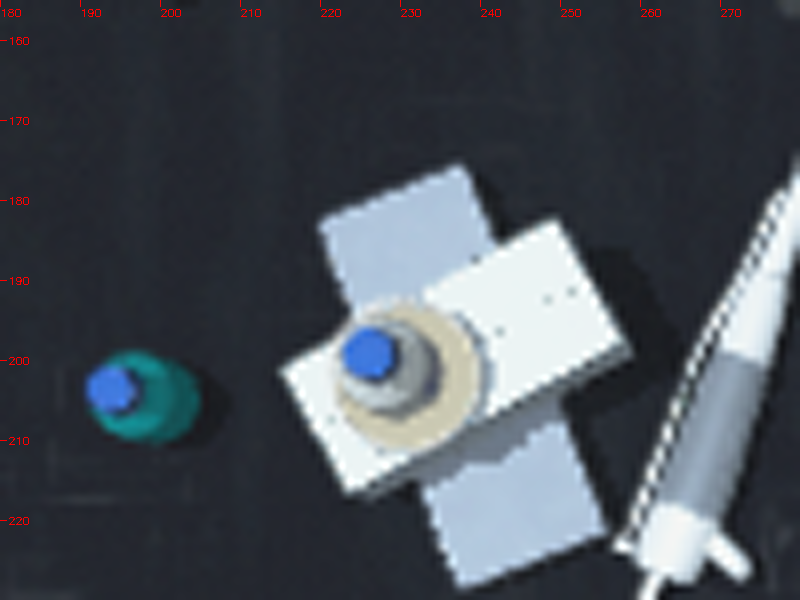

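View pics/s1.png

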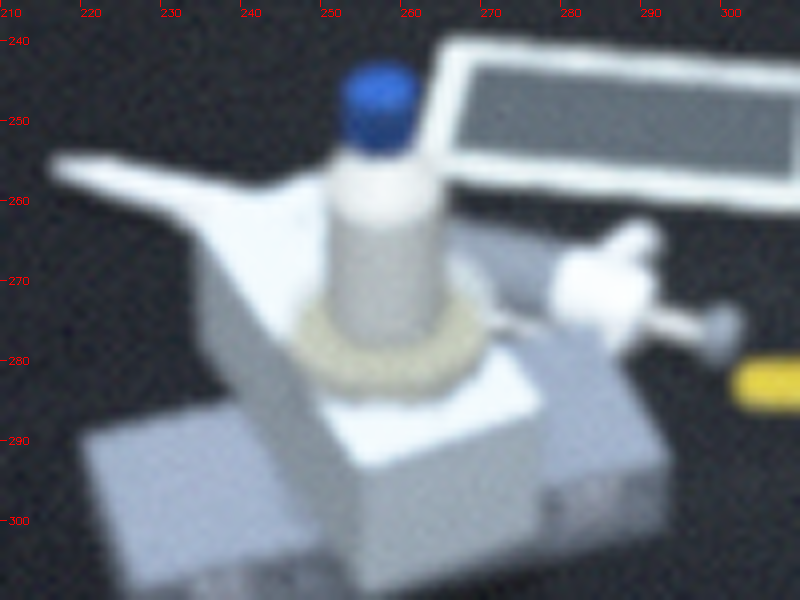

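```bash
cat >> h.py <<'E'
def plan(pos,yaw,claw,vmax=60,amax=10.5,n=None,tilt=True):
    """rows from the present measured pose to pos(m), tool down at yaw; straight line, even steps"""
    s=manip.observe(); p0=np.array(s["tool_pos"]);R0=Ro.from_euler("xyz",s["tool_rot"],degrees=True)
    R1=Ro.from_euler("xyz",[180,0,yaw],degrees=True)
    rel=(R0.inv()*R1).as_rotvec(degrees=True); d=np.array(pos)-p0
    k=int(np.ceil(max(np.linalg.norm(d)*1000/vmax,np.linalg.norm(rel)/amax,1)))
    if n: k=max(n,k)
    rows=[];R=R0
    st=Ro.from_rotvec(rel/k,degrees=True)
    for i in range(k):
        tr=R.inv().apply(d/k)*1000
        rows.append([*np.round(tr,1),*np.round(rel/k,2),claw]); R=R*st
    print("t",s["time_s"],"k",k)
    for i in range(0,k,5): print(", ".join(", ".join("%g"%(x+0) for x in r) for r in rows[i:i+5]))
E
python3 - <<'E'
from h import *
p=manip.camera_params("top")
def H(q): return (q[0]-.44,q[1]-.44)
case=[(219.75,182.75),(237.9,175.6),(256,221.5),(237.5,228.75)]
box=[(214.75,201.5),(249.5,182.5),(259,198.75),(223.5,216.75)]
for nm,c,z in(("case",case,.03),("box",box,.08)):
    P=np.array([ray(p,*H(q),z)[:2] for q in c])
    print(nm,P.mean(0).round(4),"sides",np.linalg.norm(P-np.roll(P,-1,0),axis=1).round(3),
     [round(float(np.degrees(np.arctan2(*(P[(i+1)%4]-P[i])[::-1])))%180,1) for i in range(4)])
print("bottle top",ray(p,*H((226.25,199.1)),.17))
ps=manip.camera_params("side")
print("bottle top side",ray(ps,257.2-.44,(65/8+235)+2,.17), "dish",ray(p,*H((180+408/8,155+370/8)),.092))
w=manip.camera_params("wrist");R=np.array(w["R"]);c=-R.T@w["t"];s=manip.observe()
Rt=Ro.from_euler("xyz",s["tool_rot"],degrees=True)
print("cam in tool",Rt.inv().apply(c-s["tool_pos"]),"cam z in tool",Rt.inv().apply(R[2]))
print("plan");plan([.49,.13,.33],118.7,1)
E
```

```text
case [0.579  0.1854] sides [0.063 0.159 0.063 0.159] [110.1, 20.5, 110.0, 20.3]
box [0.5812 0.1811] sides [0.122 0.058 0.122 0.055] [117.4, 29.1, 115.6, 29.1]
bottle top [0.57531007 0.19739783 0.17      ]
bottle top side [0.57496615 0.19753721 0.17      ] dish [0.5762149  0.19674787 0.092     ]
cam in tool [ 0.07145213  0.00025864 -0.14214847] cam z in tool [-2.85946440e-01  6.73312937e-04  9.58245365e-01]
plan
t 0.15 k 12
41.5, -38.1, -8.2, 0, 0, -7.77, 1, 46.3, -32.1, -8.2, 0, 0, -7.77, 1, 50.2, -25.6, -8.2, 0, 0, -7.77, 1, 53.2, -18.5, -8.2, 0, 0, -7.77, 1, 55.2, -11.2, -8.2, 0, 0, -7.77, 1
56.2, -3.6, -8.2, 0, 0, -7.77, 1, 56.2, 4, -8.3, 0, 0, -7.77, 1, 55.1, 11.6, -8.3, 0, 0, -7.77, 1, 53.1, 19, -8.3, 0, 0, -7.77, 1, 50, 26, -8.3, 0, 0, -7.77, 1
46, 32.5, -8.3, 0, 0, -7.77, 1, 41.2, 38.4, -8.3, 0, 0, -7.77, 1
```

```bash
python3 - <<'E'
from h import *
plan([.555,.23,.33],118,1)
E
```

```text
t 0.15 k 14
42.9, -37.1, -7, 0, 0, -6.61, 1, 46.8, -31.9, -7, 0, 0, -6.61, 1, 50.2, -26.3, -7, 0, 0, -6.61, 1, 52.9, -20.4, -7.1, 0, 0, -6.61, 1, 54.9, -14.1, -7.1, 0, 0, -6.61, 1
56.2, -7.7, -7.1, 0, 0, -6.61, 1, 56.7, -1.2, -7.1, 0, 0, -6.61, 1, 56.4, 5.3, -7.1, 0, 0, -6.61, 1, 55.4, 11.8, -7.1, 0, 0, -6.61, 1, 53.7, 18.1, -7.1, 0, 0, -6.61, 1
51.3, 24.2, -7.1, 0, 0, -6.61, 1, 48.1, 29.9, -7.1, 0, 0, -6.61, 1, 44.4, 35.3, -7.1, 0, 0, -6.61, 1, 40, 40.1, -7.1, 0, 0, -6.61, 1
```

Call:
send_rows(targets=[43, -37, -7, 0, 0, -6.6, 1, 47, -32, -7, 0, 0, -6.6, 1, 50, -26, -7, 0, 0, -6.6, 1, 53, -20, -7, 0, 0, -6.6, 1, 55, -14, -7, 0, 0, -6.6, 1], force=25)

```text
time_s: 0.78
tool_pos: [0.3512, -0.2359, 0.2664]
tool_rot: [180.0, -0.0, 58.6]
wrist_force: [0.1, -0.6, -0.3]
opening: 0.0852
```

```bash
python3 - <<'E'
from h import *
import pickle
pickle.dump(manip.camera_params("wrist"),open("pics/wa.pkl","wb"));cv2.imwrite("pics/wa.png",manip.snapshot("wrist"));print(manip.observe()["time_s"],manip.observe()["qvel"])
E
```

```text
0.825 [-5.40797839  0.9523066   1.27262186 -1.22214152 -0.99707081 -0.39226536]
```

View pics/wa.png

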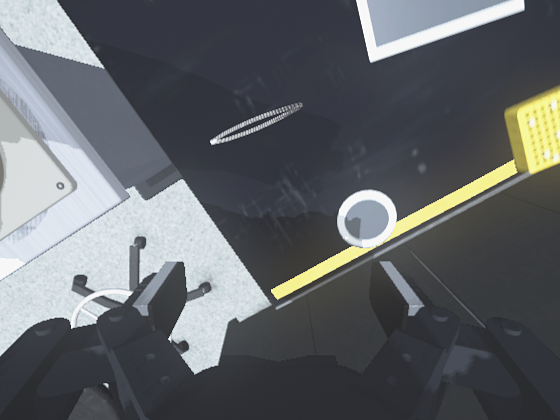

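The wrist picture shows the dish plate at about (366,218), next to the yellow edge tape.

Call:
send_rows(targets=[56, -8, -7, 0, 0, -6.6, 1, 57, -1, -7, 0, 0, -6.6, 1, 56, 5, -7, 0, 0, -6.6, 1, 55, 12, -7, 0, 0, -6.6, 1, 54, 18, -7, 0, 0, -6.6, 1])

```text
time_s: 1.45
tool_pos: [0.4652, 0.0233, 0.3015]
tool_rot: [180.0, 0.0, 91.6]
wrist_force: [0.4, -0.4, 0.8]
opening: 0.0854
```

```bash
python3 - <<'E'
from h import *
import pickle
pickle.dump(manip.camera_params("wrist"),open("pics/wb.pkl","wb"));cv2.imwrite("pics/wb.png",manip.snapshot("wrist"))
E
```

Call:
send_rows(targets=[51, 24, -7, 0, 0, -6.6, 1, 48, 30, -7, 0, 0, -6.6, 1, 44, 35, -7, 0, 0, -6.6, 1, 40, 40, -7, 0, 0, -6.6, 1, 0, 0, 0, 0, 0, 0, 1])

```text
time_s: 2.12
tool_pos: [0.5569, 0.231, 0.3277]
tool_rot: [-179.9, -0.0, 118.1]
wrist_force: [-0.2, -0.8, 0.4]
opening: 0.0855
```

```bash
python3 - <<'E'
from h import *
import pickle
pickle.dump(manip.camera_params("wrist"),open("pics/wc.pkl","wb"));cv2.imwrite("pics/wc.png",manip.snapshot("wrist"))
E
```

```text
(no output)
```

View pics/wb.png

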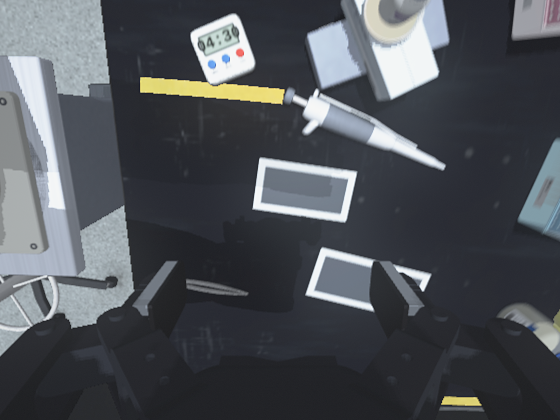

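View pics/wc.png

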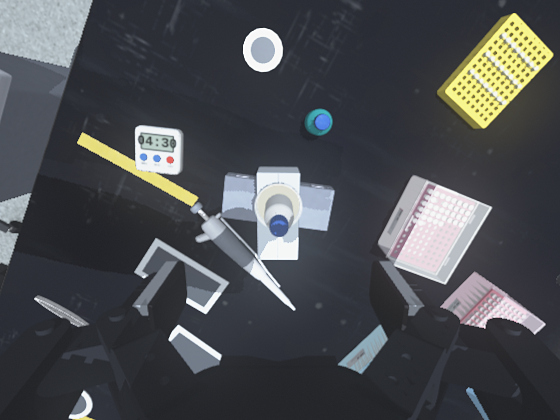

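wb shows the carton plate at (304,190). wc shows the pile at (278,213), the bottle plate at (263,49) and the turquoise look-alike at (320,122).

```bash
python3 - <<'E'
from h import *
import pickle
crop("pics/wc.png","pics/wc1.png",210,155,130,112,6)
def plate(img,pk,rx,ry,rw,rh,z=.003,th=150):
    p=pickle.load(open(pk,"rb"));g=cv2.cvtColor(cv2.imread(img),cv2.COLOR_BGR2GRAY)[ry:ry+rh,rx:rx+rw]
    m=(g>th).astype(np.uint8)
    cs,_=cv2.findContours(m,cv2.RETR_EXTERNAL,cv2.CHAIN_APPROX_NONE)
    c=max(cs,key=cv2.contourArea)
    P=np.array([ray(p,q[0]+rx,q[1]+ry,z)[:2]*1000 for q in c[:,0,:]]).astype(np.float32)
    print(img,cv2.minAreaRect(P),"ell",cv2.fitEllipse(P))
plate("pics/wc.png","pics/wc.pkl",235,20,60,60)
plate("pics/wb.png","pics/wb.pkl",245,150,120,80)
plate("pics/wa.png","pics/wa.pkl",333,185,68,68,th=190)
E
```

```text
pics/wc.png ((462.7537536621094, 358.5755920410156), (53.0051155090332, 52.80500793457031), 28.16295051574707) ell ((462.7664794921875, 358.5938415527344), (53.06178665161133, 53.196632385253906), 144.1275634765625)
pics/wb.png ((502.23333740234375, -8.621631622314453), (77.13414764404297, 140.2945098876953), 83.29215240478516) ell ((502.5255432128906, -8.641334533691406), (85.96023559570312, 171.6064453125), 83.43688201904297)
pics/wa.png ((421.43914794921875, -358.8249206542969), (89.89212036132812, 85.35746002197266), 69.1462631225586) ell ((419.4906311035156, -358.5009460449219), (85.59614562988281, 89.0221176147461), 128.1637420654297)
```

View pics/wc1.png

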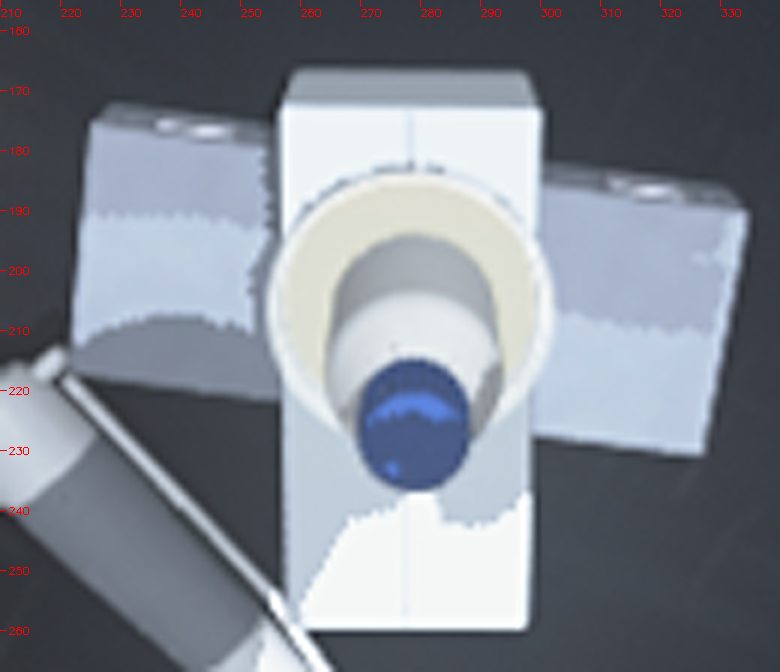

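```bash
python3 - <<'E'
from h import *
import pickle
p=pickle.load(open("pics/wc.pkl","rb"))
C=lambda a,b:(210+(a+.5)/6-.5,155+(b+.5)/6-.5)
print("cap",ray(p,*C(415,435),.17),"dish",ray(p,*C(410,310),.092))
for nm,c,z in(("box",[(280,105),(543,108),(529,630),(287,629)],.08),("case",[(92,122),(748,210),(705,455)],.03)):
    P=np.array([ray(p,*C(*q),z)[:2] for q in c]); n=len(P)
    print(nm,P.round(4).tolist(),P.mean(0) if n==4 else (P[0]+P[2])/2,np.linalg.norm(P-np.roll(P,-1,0),axis=1).round(4),
     [round(float(np.degrees(np.arctan2(*(P[(i+1)%n]-P[i])[::-1])))%180,1) for i in range(n)])
# overlay predicted circles for check
im=cv2.imread("pics/wc.png");im=cv2.resize(im[155:267,210:340],None,fx=6,fy=6,interpolation=cv2.INTER_CUBIC)
def circ(x,y,z,r,col):
    q=[proj(p,[x+r*np.cos(a),y+r*np.sin(a),z]) for a in np.linspace(0,6.28,80)]
    q=np.array([((u-210+.5)*6-.5,(v-155+.5)*6-.5) for u,v in q]).astype(int); cv2.polylines(im,[q],True,col,1)
x,y=.576,.197
circ(x,y,.17,.01,(0,0,255));circ(x,y,.154,.017,(0,255,0));circ(x,y,.092,.017,(0,255,255));circ(x,y,.092,.0305,(255,0,255));circ(x,y,.08,.0295,(255,0,0))
cv2.imwrite("pics/wc2.png",im)
E
```

```text
cap [0.57396525 0.19800732 0.17      ] dish [0.57333224 0.19701621 0.092     ]
box [[0.5298, 0.2205], [0.5787, 0.246], [0.6347, 0.1398], [0.586, 0.114]] [0.58230521 0.18006414] [0.0551 0.12   0.0551 0.1204] [27.5, 117.8, 28.0, 117.8]
case [[0.4933, 0.1863], [0.6414, 0.2415], [0.6644, 0.1827]] [0.57888488 0.18449616] [0.1581 0.0632 0.1711] [20.4, 111.3, 178.8]
```

View pics/wc2.png

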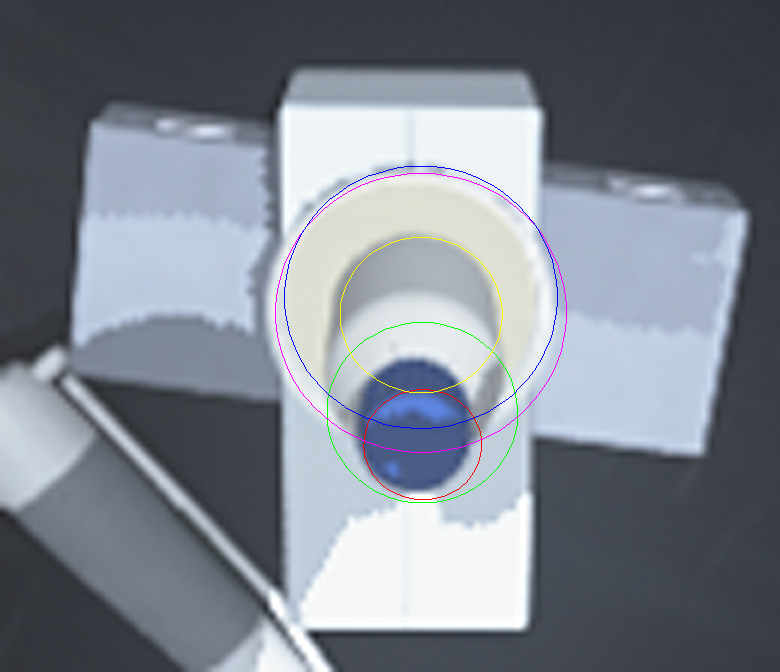

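```bash
python3 - <<'E'
from h import *
plan([.5745,.197,.24],118,1)
E
```

```text
t 2.175 k 2
-18.5, 0.5, 44, -0.05, -0.01, -0.03, 1, -18.5, 0.5, 44, -0.05, -0.01, -0.03, 1
```

Call:
send_rows(targets=[-18.5, 0.5, 44, 0, 0, 0, 1, -18.5, 0.5, 44, 0, 0, 0, 1, 0, 0, 45, 0, 0, 0, 1, 0, 0, 45, 0, 0, 0, 1, 0, 0, 40, 0, 0, 0, 1])

```text
time_s: 2.8
tool_pos: [0.5734, 0.194, 0.11]
tool_rot: [-180.0, 0.0, 117.7]
wrist_force: [0.2, -0.8, 0.2]
opening: 0.0851
```

```bash
python3 - <<'E'
from h import *
cv2.imwrite("pics/w2.png",manip.snapshot("wrist"));s=manip.observe();print(s["tool_pos"],s["tool_rot"])
E
```

```text
[0.57112898 0.19359598 0.10492381] [-1.79584100e+02 -1.14831151e-01  1.17675867e+02]
```

View pics/w2.png

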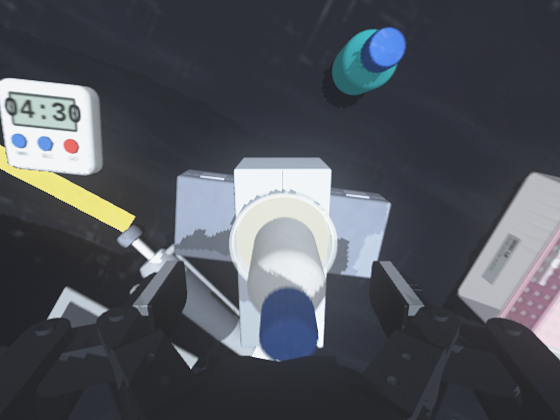

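The bottle stands centred between the open fingers. I'll hold one row to settle.

Call:
send_rows(targets=[0, 0, 0, 0, 0, 0, 1, 0, 0, 0, 0, 0, 0, 1])

```text
time_s: 3.1
tool_pos: [0.5751, 0.1954, 0.1135]
tool_rot: [179.8, 0.1, 117.8]
wrist_force: [0.3, -0.2, 0.6]
opening: 0.0853
```

```bash
python3 - <<'E'
from h import *
plan([.5745,.197,.110],118,1)
E
```

```text
t 3.1 k 1
1.7, 0.2, 3.5, 0.16, 0.05, -0.22, 1
```

Call:
send_rows(targets=[1, 0, 2, 0, 0, 0, 0.2, 0, 0, 0, 0, 0, 0, 0.2, 0, 0, 0, 0, 0, 0, 0.2, 0, 0, 0, 0, 0, 0, 0.2], force=30)

```text
time_s: 3.6
tool_pos: [0.5739, 0.1967, 0.1098]
tool_rot: [180.0, 0.0, 117.8]
wrist_force: [-1.8, 0.2, 5.1]
opening: 0.0323
```

Call:
send_rows(targets=[0, 0, 0, 0, 0, 0, 0.2, 0, 0, -10, 0, 0, 0, 0.2, 0, 0, -20, 0, 0, 0, 0.2, 0, 0, -30, 0, 0, 0, 0.2])

```text
time_s: 4.1
tool_pos: [0.5732, 0.1964, 0.1695]
tool_rot: [-179.9, -0.0, 117.8]
wrist_force: [-0.3, -0.1, -0.3]
opening: 0.0322
```

```bash
python3 - <<'E'
from h import *
cv2.imwrite("pics/w3.png",manip.snapshot("wrist"));cv2.imwrite("pics/s3.png",manip.snapshot("side"));s=manip.observe();print(s["tool_pos"],s["tool_rot"])
crop("pics/s3.png","pics/s3c.png",200,200,120,110,5)
plan([.4633,.360,.10],118,.2)
E
```

```text
[0.57500903 0.19684468 0.17272623] [1.79732742e+02 8.10285513e-02 1.17828217e+02]
t 4.2 k 4
49.1, -5.7, 18.1, 0.07, 0.02, -0.04, 0.2, 49.1, -5.7, 18.1, 0.07, 0.02, -0.04, 0.2, 49.1, -5.6, 18.1, 0.07, 0.02, -0.04, 0.2, 49.1, -5.6, 18.2, 0.07, 0.02, -0.04, 0.2
```

View pics/w3.png

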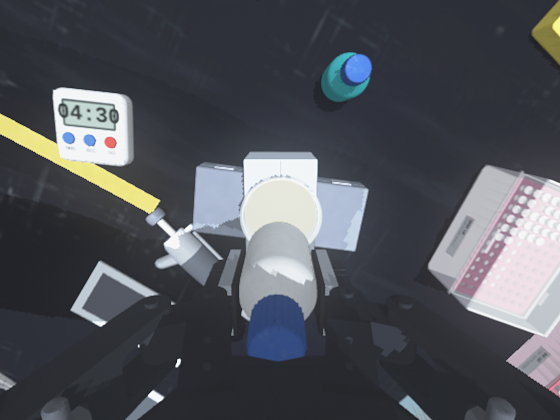

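View pics/s3c.png

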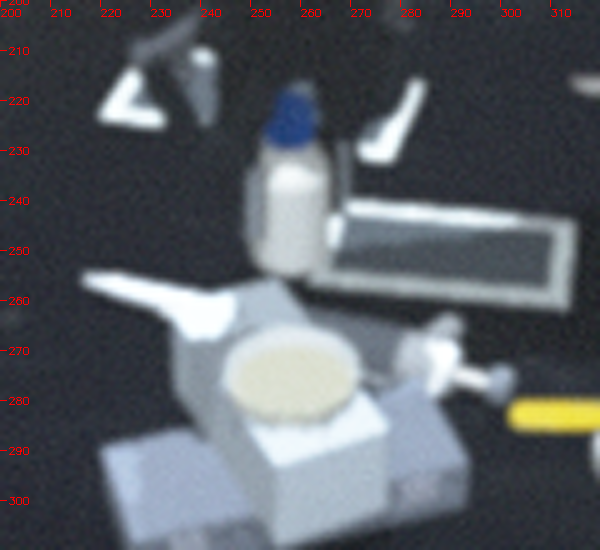

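Call:
send_rows(targets=[45, -5, 0, 0, 0, 0, 0.2, 45, -5, 0, 0, 0, 0, 0.2, 40, -5, 0, 0, 0, 0, 0.2, 10, -1, 0, 0, 0, 0, 0.2, 0, 0, 0, 0, 0, 0, 0.2])

```text
time_s: 4.82
tool_pos: [0.494, 0.3131, 0.1691]
tool_rot: [-180.0, 0.0, 117.9]
wrist_force: [0.6, -0.4, -1.0]
opening: 0.0323
```

```bash
python3 - <<'E'
from h import *
import pickle
p=manip.camera_params("wrist");s=manip.observe();im=manip.snapshot("wrist");cv2.imwrite("pics/w4.png",im);pickle.dump(p,open("pics/w4.pkl","wb"))
print(s["tool_pos"],proj(p,[.4633,.36,.003]))
p=manip.camera_params("wrist");print(proj(p,[.4633,.36,.003]))
E
```

```text
[0.49399535 0.31313105 0.16906594] [273.85089675 132.80677529]
[273.61173674 132.02257365]
```

View pics/w4.png

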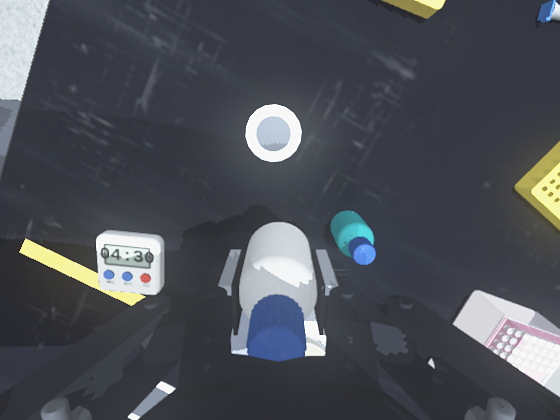

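```bash
python3 - <<'E'
from h import *
import pickle
p=pickle.load(open("pics/w4.pkl","rb"));im=cv2.imread("pics/w4.png")
g=cv2.cvtColor(im,cv2.COLOR_BGR2GRAY)[98:168,240:308]
cs,_=cv2.findContours((g>150).astype(np.uint8),0,1);c=max(cs,key=cv2.contourArea)
P=np.array([ray(p,q[0]+240,q[1]+98,.003)[:2]*1000 for q in c[:,0,:]],np.float32);print(cv2.fitEllipse(P))
tp=np.array([0.4940,0.3131,0.1691])
R=Ro.from_euler("xyz",[180,0,117.85],degrees=True)
for dx in(-2,0,2):
    q=np.array([proj(p,tp+R.apply(np.array([dx+17*np.cos(a),17*np.sin(a),17.8])/1000)) for a in np.linspace(0,6.28,90)]);print(dx,q.min(0),q.max(0))
crop(im,"pics/w4c.png",215,210,130,100,6)
s=manip.observe();print(s["tool_pos"])
E
```

```text
((462.89764404296875, 359.14703369140625), (53.16521453857422, 53.25048828125), 172.7034149169922)
-2 [249.3184376  225.18104619] [310.29325159 281.07351433]
0 [249.2329713  221.69251447] [310.40800618 277.95274187]
2 [249.14694194 218.18034657] [310.52351694 274.81197594]
[0.49446808 0.31258264 0.16903688]
```

View pics/w4c.png

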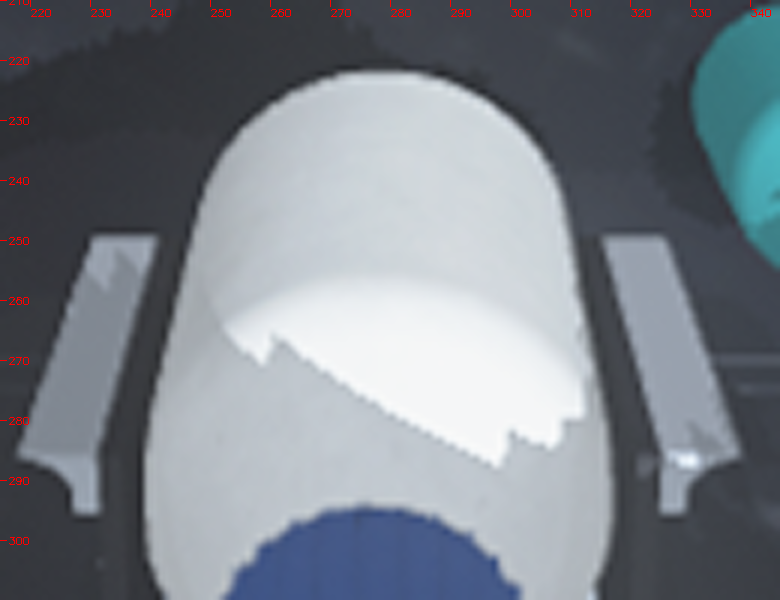

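```bash
python3 - <<'E'
from h import *
plan([.4630,.3595,.10],118,.2)
E
```

```text
t 4.875 k 2
28.1, -2.9, 34.5, -0.01, 0.01, -0.08, 0.2, 28.1, -2.9, 34.5, -0.01, 0.01, -0.08, 0.2
```

Call:
send_rows(targets=[30, -3, 20, 0, 0, 0, 0.2, 26, -3, 30, 0, 0, 0, 0.2, 0, 0, 40, 0, 0, 0, 0.2, 0, 0, 30, 0, 0, 0, 0.2, 0, 0, 15, 0, 0, 0, 0.2])

```text
time_s: 5.5
tool_pos: [0.463, 0.3583, 0.0326]
tool_rot: [-179.9, 0.0, 117.7]
wrist_force: [-0.3, 0.4, -0.4]
opening: 0.0324
```

Call:
send_rows(targets=[0, 0, 5, 0, 0, 0, 0.2, 0, 0, 0, 0, 0, 0, 0.2, 0, 0, 0, 0, 0, 0, 0.2])

```text
time_s: 5.88
tool_pos: [0.4634, 0.3598, 0.0303]
tool_rot: [179.9, -0.0, 117.8]
wrist_force: [-0.2, 0.4, -0.8]
opening: 0.0324
```

```bash
python3 - <<'E'
from h import *
plan([.4630,.3595,.0205],118,.2)
E
```

```text
t 5.875 k 1
-0.1, -0.6, 9.8, 0.1, 0, -0.18, 0.2
```

Call:
send_rows(targets=[0, -0.5, 5, 0, 0, 0, 0.2, 0, 0, 3, 0, 0, 0, 0.2, 0, 0, 1.5, 0, 0, 0, 0.2, 0, 0, 0, 0, 0, 0, 0.2, 0, 0, 0, 0, 0, 0, 0.2])

```text
time_s: 6.5
tool_pos: [0.4624, 0.3595, 0.0212]
tool_rot: [179.9, 0.0, 117.8]
wrist_force: [-4.7, -2.5, 14.0]
opening: 0.0324
```

Call:
send_rows(targets=[0, 0, 0, 0, 0, 0, 0.5, 0, 0, 0, 0, 0, 0, 0.7, 0, 0, 0, 0, 0, 0, 1, 0, 0, -30, 0, 0, 0, 1, 0, 0, -50, 0, 0, 0, 1])

```text
time_s: 7.12
tool_pos: [0.4614, 0.3588, 0.099]
tool_rot: [-179.8, 0.0, 117.8]
wrist_force: [0.9, 0.7, 1.4]
opening: 0.0856
```

Call:
send_rows(targets=[-20, 0, -60, 0, 0, 0, 1, -30, 0, -40, 0, 0, 0, 1, 0, 0, 0, 0, 0, 0, 1])

```text
time_s: 7.5
tool_pos: [0.4876, 0.3147, 0.2023]
tool_rot: [179.7, 0.0, 117.7]
wrist_force: [-0.1, -0.4, 0.4]
opening: 0.0855
```

```bash
python3 - <<'E'
from h import *
import pickle
p=manip.camera_params("wrist");im=manip.snapshot("wrist");cv2.imwrite("pics/w5.png",im);pickle.dump(p,open("pics/w5.pkl","wb"))
s=manip.observe();print(s["tool_pos"]);u=proj(p,[.463,.3595,.003]).astype(int);print(u)
crop(im,"pics/w5c.png",max(u[0]-60,0),max(u[1]-55,0),120,100,6)
im=manip.snapshot("top");cv2.imwrite("pics/t5.png",im);crop(im,"pics/t5c.png",165,170,100,75,7)
E
```

```text
[0.48638097 0.31502503 0.20008007]
[277 135]
```

View pics/w5c.png

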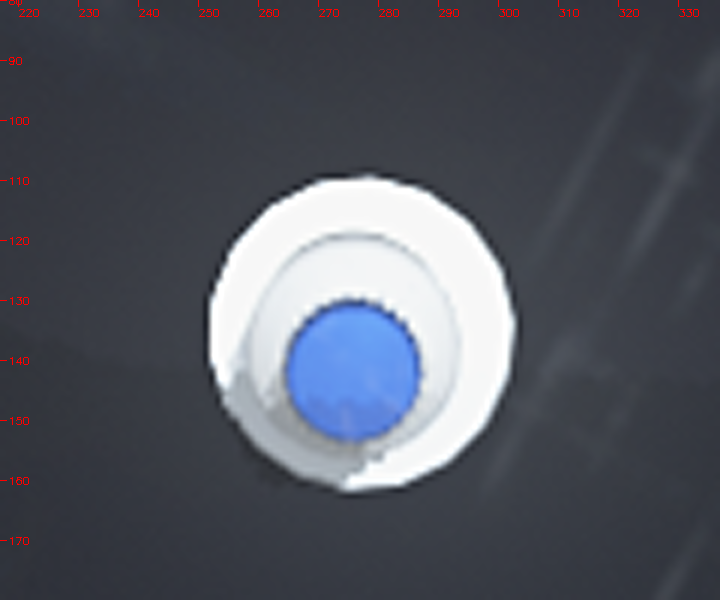

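View pics/t5c.png

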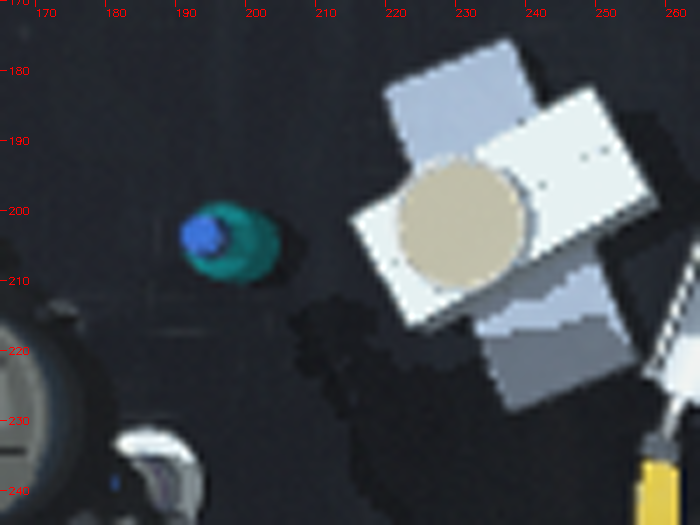

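```bash
python3 - <<'E'
from h import *
import pickle
p=pickle.load(open("pics/w5.pkl","rb"))
print(ray(p,217+353.5/6-.5,80+369.5/6-.5,.081), ray(p,217+353.5/6-.5,80+(231+462)/2/6-.5,.065))
g=cv2.cvtColor(cv2.imread("pics/w5.png"),cv2.COLOR_BGR2GRAY)
P=np.array([ray(p,217+(x+.5)/6-.5,80+(y+.5)/6-.5,.003)[:2]*1000 for x,y in [(209,330),(515,327),(362,176),(345,491),(254,220),(470,220),(470,435)]],np.float32);print(cv2.fitEllipse(P))
# dish from top
pt=manip.camera_params("top");print("dish",ray(pt,165+(462+.5)/7-.5,170+(224+.5)/7-.5,.092))
# wc dish
E
```

```text
[0.46134113 0.359074   0.081     ] [0.46036994 0.36083937 0.065     ]
((462.4969177246094, 359.16461181640625), (53.471099853515625, 55.40796661376953), 168.0132293701172)
dish [0.57388724 0.19674344 0.092     ]
```

```bash
python3 - <<'E'
from h import *
plan([.5741,.1968,.15],117.8,1)
E
```

```text
t 7.6 k 3
-48.7, 7.7, 16.2, 0, 0, -0.01, 1, -48.7, 7.7, 16.2, 0, 0, -0.01, 1, -48.7, 7.7, 16.2, 0, 0, -0.01, 1
```

Call:
send_rows(targets=[-50, 8, 10, 0, 0, 0, 1, -50, 8, 15, 0, 0, 0, 1, -36, 6, 18, 0, 0, 0, 1, -10, 1.5, 6, 0, 0, 0, 1, 0, 0, 25, 0, 0, 0, 1])

```text
time_s: 8.22
tool_pos: [0.5748, 0.1974, 0.1244]
tool_rot: [180.0, -0.0, 117.8]
wrist_force: [-0.1, 0.6, -0.9]
opening: 0.0855
```

Call:
send_rows(targets=[0, 0, 15, 0, 0, 0, 1, 0, 0, 5, 0, 0, 0, 1, 0, 0, 0, 0, 0, 0, 1, 0, 0, 0, 0, 0, 0, 1])

```text
time_s: 8.72
tool_pos: [0.5747, 0.1976, 0.1059]
tool_rot: [179.9, 0.0, 117.9]
wrist_force: [-0.1, 0.7, -0.7]
opening: 0.0855
```

```bash
python3 - <<'E'
from h import *
import pickle
p=manip.camera_params("wrist");im=manip.snapshot("wrist");cv2.imwrite("pics/w6.png",im);pickle.dump(p,open("pics/w6.pkl","wb"))
plan([.5741,.1968,.078],117.8,1)
E
```

```text
t 8.775 k 1
-0.3, -1, 27.9, 0.07, 0.02, 0.04, 1
```

View pics/w6.png

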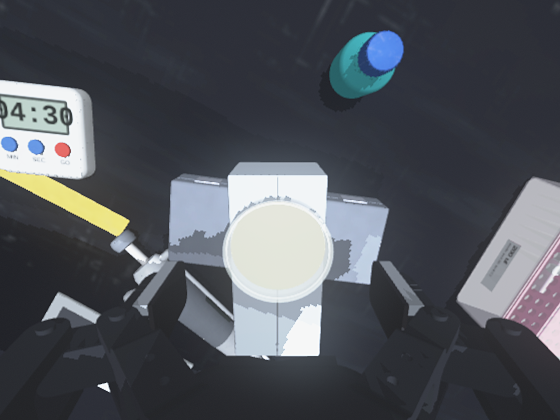

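The dish is clear at (278,250), on the carton, between the fingers. I'll measure it from this view.

```bash
python3 - <<'E'
from h import *
import pickle
p=pickle.load(open("pics/w6.pkl","rb"));im=cv2.imread("pics/w6.png")
crop(im,"pics/w6c.png",215,180,130,110,6)
print(ray(p,278.5,250,.090))
x,y=.5741,.1968
for (x,y) in[(.5741,.1968),(.5725,.1975)]:
  q=np.array([proj(p,[x+.0305*np.cos(a),y+.0305*np.sin(a),.091]) for a in np.linspace(0,6.28,90)]);print(q.min(0),q.max(0))
E
```

```text
[0.57355114 0.19830977 0.09      ]
[222.31840907 199.61251053] [333.86510817 302.03298064]
[220.20035754 197.06317372] [331.99824131 299.95375211]
```

View pics/w6c.png

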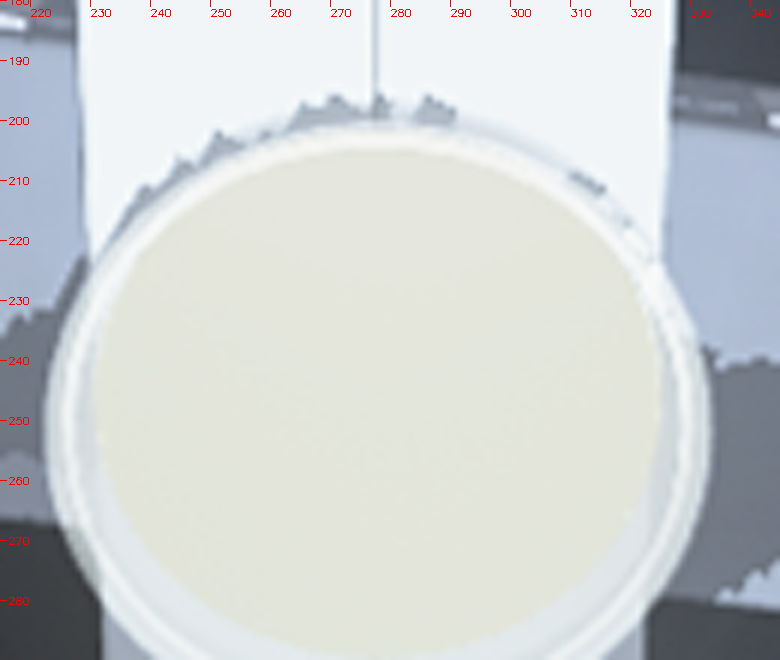

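Call:
send_rows(targets=[0, -1, 15, 0, 0, 0, 1, 0, 0, 9, 0, 0, 0, 1, 0, 0, 4, 0, 0, 0, 1, 0, 0, 0, 0, 0, 0, 1, 0, 0, 0, 0, 0, 0, 1])

```text
time_s: 9.4
tool_pos: [0.5738, 0.1968, 0.0773]
tool_rot: [180.0, 0.0, 117.8]
wrist_force: [-0.1, -0.0, 0.1]
opening: 0.0853
```

```bash
python3 - <<'E'
from h import *
plan([.5741,.1968,.078],117.8,1)
E
```

```text
t 9.4 k 1
-0.1, 0.3, -0.7, 0.02, 0.01, 0.03, 1
```

Closing gently.

Call:
send_rows(targets=[0, 0, -0.5, 0, 0, 0, 0.6, 0, 0, 0, 0, 0, 0, 0.6, 0, 0, 0, 0, 0, 0, 0.55, 0, 0, 0, 0, 0, 0, 0.55, 0, 0, 0, 0, 0, 0, 0.55], force=20)

```text
time_s: 10.02
tool_pos: [0.5738, 0.1968, 0.0782]
tool_rot: [180.0, 0.0, 117.8]
wrist_force: [-2.2, -0.3, 5.6]
opening: 0.0579
```

```bash
python3 - <<'E'
from h import *
im=manip.snapshot("wrist");cv2.imwrite("pics/w7.png",im);s=manip.observe();print(s["tool_pos"],s["opening"],s["wrist_force"])
E
```

```text
[0.57378036 0.19684186 0.07817447] 0.05824610050925842 [-1.85465779 -1.7312667   6.07774511]
```

View pics/w7.png

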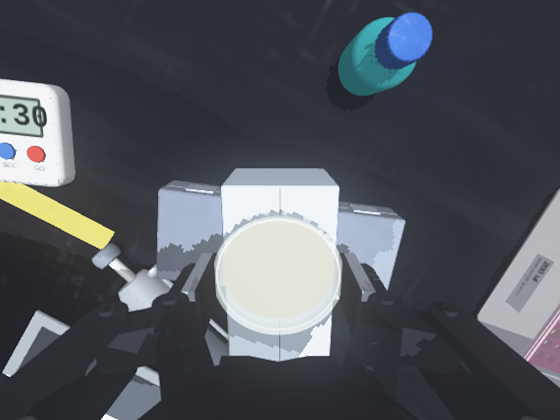

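Call:
send_rows(targets=[0, 0, -3, 0, 0, 0, 0.55, 0, 0, -10, 0, 0, 0, 0.55, 0, 0, -20, 0, 0, 0, 0.55, 0, 0, -25, 0, 0, 0, 0.55, 0, 0, -10, 0, 0, 0, 0.55], force=25)

```text
time_s: 10.7
tool_pos: [0.5742, 0.1969, 0.1474]
tool_rot: [179.9, 0.0, 117.8]
wrist_force: [0.8, 0.9, -0.9]
opening: 0.0577
```

```bash
python3 - <<'E'
from h import *
im=manip.snapshot("wrist");cv2.imwrite("pics/w8.png",im);s=manip.observe();print(s["tool_pos"],s["opening"])
plan([.4215-.07*np.cos(np.radians(117.8)),-.3575-.07*np.sin(np.radians(117.8)),.17],117.8,.55,vmax=52)
E
```

```text
[0.5743686  0.19692645 0.14788984] 0.057795119438798545
t 10.75 k 13
-37.6, -30.3, -1.8, 0.01, 0, 0, 0.55, -37.6, -30.3, -1.7, 0.01, 0, 0, 0.55, -37.6, -30.3, -1.7, 0.01, 0, 0, 0.55, -37.6, -30.3, -1.7, 0.01, 0, 0, 0.55, -37.6, -30.3, -1.7, 0.01, 0, 0, 0.55
-37.6, -30.3, -1.7, 0.01, 0, 0, 0.55, -37.6, -30.3, -1.7, 0.01, 0, 0, 0.55, -37.6, -30.3, -1.7, 0.01, 0, 0, 0.55, -37.6, -30.3, -1.7, 0.01, 0, 0, 0.55, -37.6, -30.3, -1.7, 0.01, 0, 0, 0.55
-37.6, -30.3, -1.7, 0.01, 0, 0, 0.55, -37.6, -30.3, -1.7, 0.01, 0, 0, 0.55, -37.6, -30.3, -1.7, 0.01, 0, 0, 0.55
```

View pics/w8.png

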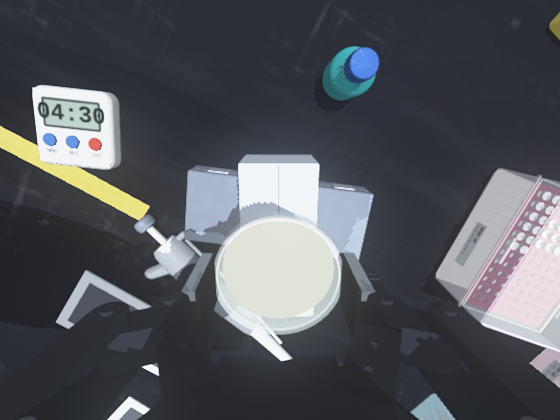

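Call:
send_rows(targets=[-20, -16, -2, 0, 0, 0, 0.55, -38, -30, -2, 0, 0, 0, 0.55, -38, -30, -2, 0, 0, 0, 0.55, -38, -30, -2, 0, 0, 0, 0.55, -38, -30, -2, 0, 0, 0, 0.55])

```text
time_s: 11.38
tool_pos: [0.5329, -0.0202, 0.155]
tool_rot: [-180.0, -0.0, 117.8]
wrist_force: [0.2, 1.6, 0.1]
opening: 0.0578
```

Call:
send_rows(targets=[-38, -30, -2, 0, 0, 0, 0.55, -38, -30, -2, 0, 0, 0, 0.55, -38, -30, -2, 0, 0, 0, 0.55, -38, -30, -2, 0, 0, 0, 0.55, -38, -30, -2, 0, 0, 0, 0.55])

```text
time_s: 12.0
tool_pos: [0.489, -0.2583, 0.165]
tool_rot: [-180.0, -0.0, 117.8]
wrist_force: [0.3, 1.2, -0.7]
opening: 0.0575
```

Call:
send_rows(targets=[-38, -30, -2, 0, 0, 0, 0.55, -38, -33, 0, 0, 0, 0, 0.55, -20, -25, 0, 0, 0, 0, 0.55, -16, -10, 0, 0, 0, 0, 0.55, 0, 0, 0, 0, 0, 0, 0.55])

```text
time_s: 12.62
tool_pos: [0.4553, -0.4023, 0.1669]
tool_rot: [-180.0, -0.0, 117.8]
wrist_force: [-0.0, 0.9, 0.2]
opening: 0.0575
```

Call:
send_rows(targets=[0, 0, 0, 0, 0, 0, 0.55])

```text
time_s: 12.75
tool_pos: [0.4557, -0.4006, 0.1674]
tool_rot: [180.0, -0.0, 117.9]
wrist_force: [0.6, 0.1, 0.9]
opening: 0.0579
```

```bash
python3 - <<'E'
from h import *
import pickle
p=manip.camera_params("wrist");s=manip.observe();im=manip.snapshot("wrist");cv2.imwrite("pics/w9.png",im);pickle.dump(p,open("pics/w9.pkl","wb"))
print(s["tool_pos"],s["tool_rot"],s["opening"],proj(p,[.4215,-.3575,.003]))
E
```

```text
[ 0.45570812 -0.40062534  0.16737856] [ 1.79991818e+02 -3.87775576e-02  1.17875492e+02] 0.057871651076460674 [268.67189441 134.85046855]
```

View pics/w9.png

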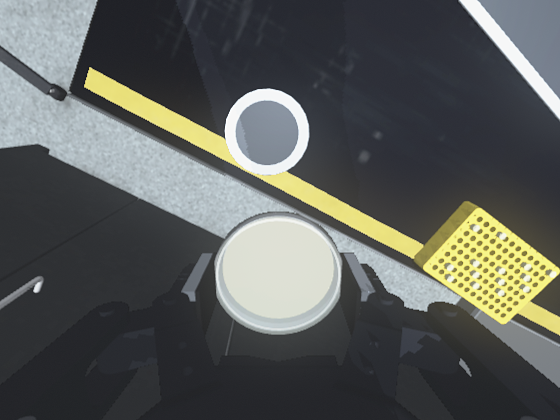

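```bash
python3 - <<'E'
from h import *
import pickle
p=pickle.load(open("pics/w9.pkl","rb"));im=cv2.imread("pics/w9.png")
b=im[85:180,220:315]; m=((b[:,:,0]>175)).astype(np.uint8)
cs,_=cv2.findContours(m,0,1);c=max(cs,key=cv2.contourArea)
P=np.array([ray(p,q[0]+220,q[1]+85,.003)[:2]*1000 for q in c[:,0,:]],np.float32);print(cv2.fitEllipse(P))
tp=np.array([0.4557,-.4006,0.1674]);R=Ro.from_euler("xyz",[180,0,117.87],degrees=True)
for dx in(-1,0,1):
    q=np.array([proj(p,tp+R.apply(np.array([dx+30.5*np.cos(a),30.5*np.sin(a),-13])/1000)) for a in np.linspace(0,6.28,90)]);print(dx,q.min(0),q.max(0))
crop(im,"pics/w9c.png",205,80,150,110,5)
crop(im,"pics/w9d.png",205,205,150,135,5)
plan([.4205,-.3585,.10],117.8,.55)
E
```

```text
((418.9173583984375, -357.0786437988281), (79.58351135253906, 79.84419250488281), 175.6575469970703)
-1 [214.19153557 217.53011029] [346.2840406  335.71197922]
0 [214.06890917 215.3402694 ] [346.42310341 333.99008023]
1 [213.94579603 213.14122628] [346.5627184  332.26176718]
t 12.8 k 2
26.8, -5.8, 33.8, 0, -0.01, 0.05, 0.55, 26.8, -5.8, 33.8, 0, -0.01, 0.05, 0.55
```

View pics/w9d.png

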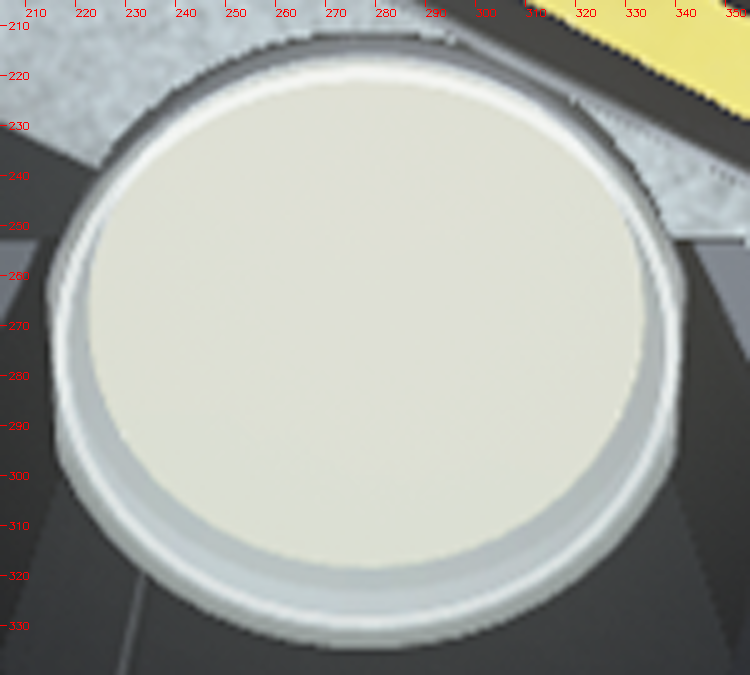

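View pics/w9c.png

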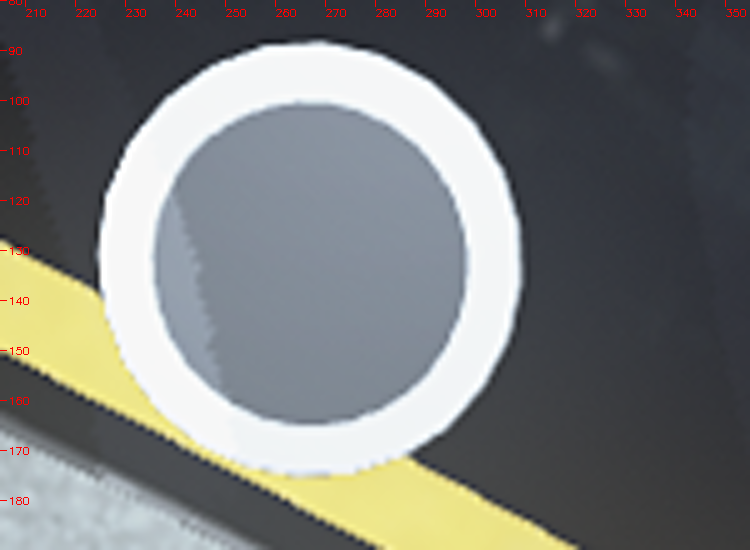

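Call:
send_rows(targets=[25, -4, 20, 0, 0, 0, 0.55, 25, -4, 45, 0, 0, 0, 0.55, 5.5, -4, 45, 0, 0, 0, 0.55, 0, 0, 30, 0, 0, 0, 0.55, 0, 0, 10, 0, 0, 0, 0.55])

```text
time_s: 13.42
tool_pos: [0.4186, -0.3566, 0.0164]
tool_rot: [-180.0, -0.1, 117.9]
wrist_force: [-1.1, 0.6, -1.0]
opening: 0.0579
```

Call:
send_rows(targets=[0, 0, 3, 0, 0, 0, 0.55, 0, 0, 0, 0, 0, 0, 0.55, 0, 0, 0, 0, 0, 0, 0.55])

```text
time_s: 13.8
tool_pos: [0.4193, -0.3586, 0.0156]
tool_rot: [180.0, 0.1, 117.8]
wrist_force: [-0.2, 0.5, -1.0]
opening: 0.0577
```

```bash
python3 - <<'E'
from h import *
plan([.4192,-.357,.0012],117.8,.55)
E
```

```text
t 13.8 k 1
1.5, 0.7, 14.4, 0.02, 0.1, 0.03, 0.55
```

Call:
send_rows(targets=[1, 0.5, 8, 0, 0, 0, 0.55, 0, 0, 4, 0, 0, 0, 0.55, 0, 0, 1.5, 0, 0, 0, 0.55, 0, 0, 0, 0, 0, 0, 0.55, 0, 0, 0, 0, 0, 0, 0.55])

```text
time_s: 14.42
tool_pos: [0.4185, -0.3568, 0.0013]
tool_rot: [-180.0, -0.0, 117.8]
wrist_force: [-1.8, 2.0, 5.2]
opening: 0.0579
```

```bash
python3 - <<'E'
from h import *
print(manip.observe()["wrist_force"])
plan([.4192,-.357,.0012],117.8,.55)
E
```

```text
[-1.77618245  2.03811897  5.18289904]
t 14.425 k 1
-0.5, 0.5, 0.1, -0.01, -0.02, 0.02, 0.55
```

Touching down (5 N). Now release, rise and look.

Call:
send_rows(targets=[0, 0, 0, 0, 0, 0, 0.75, 0, 0, 0, 0, 0, 0, 1, 0, 0, 0, 0, 0, 0, 1, 0, 0, -15, 0, 0, 0, 1, 0, 0, -45, 0, 0, 0, 1])

```text
time_s: 15.05
tool_pos: [0.4179, -0.3562, 0.0608]
tool_rot: [-179.9, -0.2, 117.8]
wrist_force: [0.8, -0.6, -0.1]
opening: 0.0857
```

Call:
send_rows(targets=[0, 0, -55, 0, 0, 0, 1, 10, 8, -55, 0, 0, 0, 1, 20, 15, -30, 0, 0, 0, 1, 0, 0, 0, 0, 0, 0, 1])

```text
time_s: 15.55
tool_pos: [0.4259, -0.3193, 0.2048]
tool_rot: [179.9, 0.3, 117.9]
wrist_force: [0.8, -0.7, 0.1]
opening: 0.0857
```

```bash
python3 - <<'E'
from h import *
import pickle
p=manip.camera_params("wrist");s=manip.observe();im=manip.snapshot("wrist");cv2.imwrite("pics/w10.png",im);pickle.dump(p,open("pics/w10.pkl","wb"))
print(s["tool_pos"],s["tool_rot"],s["opening"])
u=proj(p,[.4192,-.357,.003]).astype(int);print(u)
crop(im,"pics/w10c.png",u[0]-50,u[1]-45,100,90,6)
E
```

```text
[ 0.42593456 -0.31930924  0.20475366] [179.90191934   0.30781075 117.91355023] 0.08569166330935614
[258 207]
```

View pics/w10c.png

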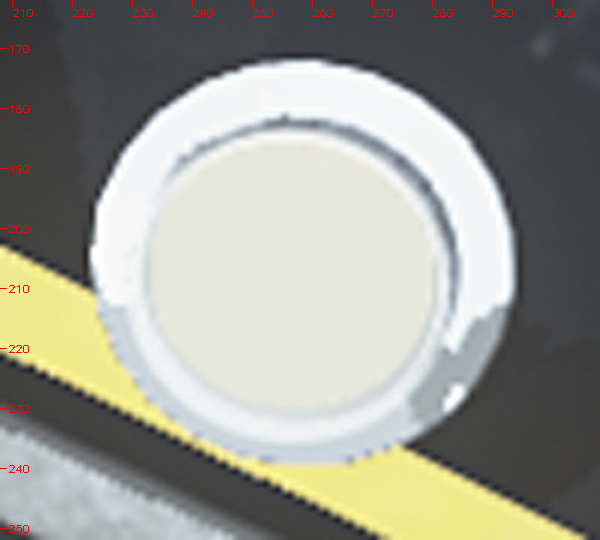

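```bash
python3 - <<'E'
from h import *
plan([.5823,.1801,.13],117.8,1,vmax=55)
E
```

```text
t 15.6 k 10
36.9, 37.2, 7.2, 0, 0.02, 0.01, 1, 36.9, 37.2, 7.2, 0, 0.02, 0.01, 1, 36.9, 37.2, 7.2, 0, 0.02, 0.01, 1, 36.9, 37.2, 7.2, 0, 0.02, 0.01, 1, 36.9, 37.2, 7.2, 0, 0.02, 0.01, 1
36.9, 37.2, 7.2, 0, 0.02, 0.01, 1, 36.9, 37.2, 7.3, 0, 0.02, 0.01, 1, 36.9, 37.2, 7.3, 0, 0.02, 0.01, 1, 36.9, 37.2, 7.3, 0, 0.02, 0.01, 1, 36.9, 37.2, 7.3, 0, 0.02, 0.01, 1
```

Call:
send_rows(targets=[37, 37, 7, 0, 0, 0, 1, 37, 37, 7, 0, 0, 0, 1, 37, 37, 7, 0, 0, 0, 1, 37, 37, 7, 0, 0, 0, 1, 37, 37, 7, 0, 0, 0, 1])

```text
time_s: 16.23
tool_pos: [0.5022, -0.0686, 0.1649]
tool_rot: [-179.9, -0.1, 117.8]
wrist_force: [0.4, 0.2, 0.6]
opening: 0.0855
```

Call:
send_rows(targets=[37, 37, 7, 0, 0, 0, 1, 37, 37, 7, 0, 0, 0, 1, 37, 37, 7, 0, 0, 0, 1, 37, 37, 7, 0, 0, 0, 1, 25, 25, 7, 0, 0, 0, 1])

```text
time_s: 16.85
tool_pos: [0.5746, 0.1655, 0.1294]
tool_rot: [-179.9, -0.0, 117.9]
wrist_force: [0.8, -0.9, 0.3]
opening: 0.0858
```

Call:
send_rows(targets=[11, 11, 4, 0, 0, 0, 1, 0, 0, 0, 0, 0, 0, 1, 0, 0, 0, 0, 0, 0, 1])

```text
time_s: 17.23
tool_pos: [0.579, 0.1775, 0.1271]
tool_rot: [-180.0, 0.0, 117.8]
wrist_force: [-0.1, 0.4, -0.9]
opening: 0.0854
```

```bash
python3 - <<'E'
from h import *
import pickle
p=manip.camera_params("wrist");s=manip.observe();im=manip.snapshot("wrist");cv2.imwrite("pics/w11.png",im);pickle.dump(p,open("pics/w11.pkl","wb"))
print(s["tool_pos"],s["tool_rot"],s["opening"])
plan([.5823,.1801,.07],117.8,1,vmax=55)
E
```

```text
[0.5789847  0.17754129 0.12705902] [-1.79968695e+02  8.82562081e-03  1.17766959e+02] 0.0853741250197547
t 17.275 k 2
0.4, 2, 28.7, 0, 0.01, -0.03, 1, 0.4, 2, 28.7, 0, 0.01, -0.03, 1
```

View pics/w11.png

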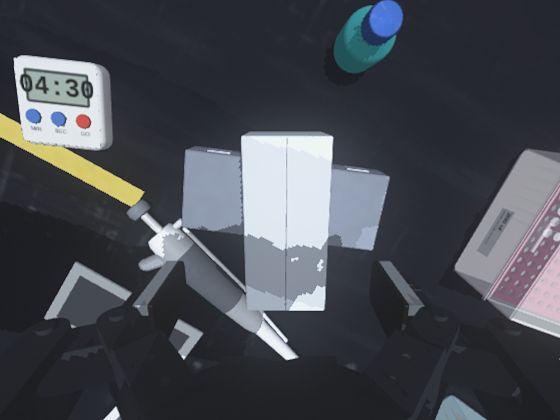

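```bash
python3 - <<'E'
from h import *
import pickle
p=pickle.load(open("pics/w11.pkl","rb"))
c=[(241,136),(332.5,136),(326.5,310),(246.5,310)]
P=np.array([ray(p,*q,.08)[:2] for q in c]);print(P.mean(0),np.linalg.norm(P-np.roll(P,-1,0),axis=1),[round(float(np.degrees(np.arctan2(*(P[(i+1)%4]-P[i])[::-1])))%180,1) for i in range(4)])
cc=[(187,149),(388,177),(374,250)]
P=np.array([ray(p,*q,.03)[:2] for q in cc]);print(P,(P[0]+P[2])/2,np.linalg.norm(P-np.roll(P,-1,0),axis=1))
for q in [(150,225),(200,270),(240,320),(185,225),(230,270),(160,265)]: print(q,ray(p,*q,.015))
E
```

```text
[0.58250154 0.18049111] [0.05403426 0.11872956 0.05590703 0.11877287] [27.9, 118.7, 27.9, 117.8]
[[0.49496295 0.18694988]
 [0.64110392 0.23996479]
 [0.66499765 0.18308171]] [0.5799803  0.18501579] [0.15545985 0.06169761 0.1700787 ]
(150, 225) [0.48914502 0.1088774  0.015     ]
(200, 270) [0.54467504 0.08958578 0.015     ]
(240, 320) [0.59953194 0.05907981 0.015     ]
(185, 225) [0.51583873 0.1230014  0.015     ]
(230, 270) [0.56858185 0.1022434  0.015     ]
(160, 265) [0.51093574 0.07735016 0.015     ]
```

Call:
send_rows(targets=[0.5, 4.5, 30, 0, 0, 0, 1, 0, 0, 25, 0, 0, 0, 1, 0, 0, 20, 0, 0, 0, 1, 0, 0, 7, 0, 0, 0, 1, 0, 0, 0, 0, 0, 0, 1])

```text
time_s: 17.9
tool_pos: [0.5829, 0.1807, 0.0454]
tool_rot: [-180.0, 0.0, 117.8]
wrist_force: [0.3, 0.1, -0.7]
opening: 0.0854
```

Call:
send_rows(targets=[0, 0, 0, 0, 0, 0, 1])

```text
time_s: 18.02
tool_pos: [0.5835, 0.1811, 0.0461]
tool_rot: [179.9, 0.0, 117.8]
wrist_force: [-0.1, -0.4, 0.8]
opening: 0.085
```

```bash
python3 - <<'E'
from h import *
plan([.5825,.1804,.045],118,1,vmax=55)
E
```

```text
t 18.025 k 1
-0.2, -1.2, 1.1, 0.08, 0.03, -0.19, 1
```

Call:
send_rows(targets=[0, -0.5, 0.5, 0, 0, 0, 0.6, 0, 0, 0, 0, 0, 0, 0.5, 0, 0, 0, 0, 0, 0, 0.5, 0, 0, 0, 0, 0, 0, 0.5, 0, 0, 0, 0, 0, 0, 0.5], force=30)

```text
time_s: 18.65
tool_pos: [0.5827, 0.1812, 0.0452]
tool_rot: [179.9, 0.0, 117.8]
wrist_force: [0.0, -0.7, 6.2]
opening: 0.0545
```

Call:
send_rows(targets=[0, 0, -3, 0, 0, 0, 0.5, 0, 0, -10, 0, 0, 0, 0.5, 0, 0, -25, 0, 0, 0, 0.5, 0, 0, -25, 0, 0, 0, 0.5, 0, 0, -10, 0, 0, 0, 0.5])

```text
time_s: 19.27
tool_pos: [0.583, 0.1812, 0.1193]
tool_rot: [179.9, 0.0, 117.8]
wrist_force: [0.2, 0.3, -1.4]
opening: 0.0547
```

```bash
python3 - <<'E'
from h import *
import pickle
p=manip.camera_params("wrist");s=manip.observe();im=manip.snapshot("wrist");cv2.imwrite("pics/w12.png",im);pickle.dump(p,open("pics/w12.pkl","wb"))
cv2.imwrite("pics/s12.png",manip.snapshot("side"))
print(s["tool_pos"],s["tool_rot"],s["opening"])
E
```

```text
[0.58302795 0.18121034 0.11932533] [1.79879188e+02 3.83063140e-02 1.17828925e+02] 0.05472075534689678
```

View pics/w12.png

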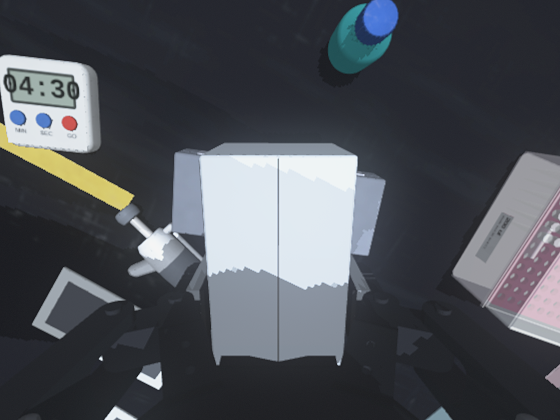

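View pics/s12.png

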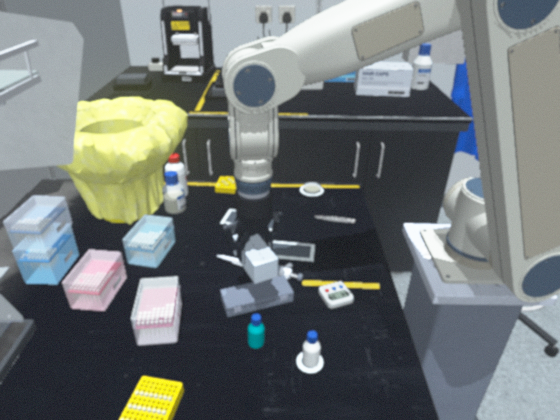

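```bash
python3 - <<'E'
from h import *
import pickle
p=pickle.load(open("pics/w12.pkl","rb"))
tp=np.array([0.58303,0.18121,0.11933]);R=Ro.from_euler("xyz",[179.88,.04,117.83],degrees=True)
for q in[(200,155),(357,155.5),(219,361),(340,361)]: print(R.inv().apply(ray(p,*q,.154)-tp)*1000)
plan([.615,-.02,.135],173.2,.5,vmax=50)
E
```

```text
[ 59.14562215 -27.69828846 -34.76938726]
[ 59.04614761  25.86959994 -34.65712533]
[-26.68925076 -25.70822117 -34.70529508]
[-26.66600389  25.0606347  -34.59898112]
t 19.375 k 6
-32.2, -10.9, -2.7, 0.01, 0.01, -9.23, 0.5, -30, -15.9, -2.7, 0.01, 0.01, -9.23, 0.5, -27, -20.5, -2.7, 0.01, 0.01, -9.23, 0.5, -23.4, -24.6, -2.7, 0.01, 0.01, -9.23, 0.5, -19.2, -28, -2.7, 0.01, 0.01, -9.23, 0.5
-14.4, -30.7, -2.7, 0.01, 0.01, -9.23, 0.5
```

Call:
send_rows(targets=[-32, -11, -3, 0, 0, -9.2, 0.5, -30, -16, -3, 0, 0, -9.2, 0.5, -27, -20, -3, 0, 0, -9.2, 0.5, -23, -25, -3, 0, 0, -9.2, 0.5, -19, -28, -3, 0, 0, -9.2, 0.5])

```text
time_s: 20.0
tool_pos: [0.6081, 0.0129, 0.1314]
tool_rot: [-180.0, -0.1, 164.1]
wrist_force: [0.3, 1.2, -1.4]
opening: 0.0547
```

Call:
send_rows(targets=[-14, -31, -3, 0, 0, -9.2, 0.5, 0, 0, 0, 0, 0, 0, 0.5, 0, 0, 0, 0, 0, 0, 0.5, 0, 0, 0, 0, 0, 0, 0.5])

```text
time_s: 20.5
tool_pos: [0.613, -0.0189, 0.1351]
tool_rot: [180.0, -0.0, 173.0]
wrist_force: [-0.5, 0.2, -2.3]
opening: 0.0549
```

```bash
python3 - <<'E'
from h import *
import pickle
p=manip.camera_params("wrist");s=manip.observe();im=manip.snapshot("wrist");cv2.imwrite("pics/w13.png",im);pickle.dump((p,s),open("pics/w13.pkl","wb"))
print(s["tool_pos"],s["tool_rot"],s["opening"],proj(p,[.5025,-.0085,.003]))
E
```

```text
[ 0.61300764 -0.01887068  0.13510506] [ 1.79987773e+02 -4.96156101e-02  1.73020632e+02] 0.05486518113656386 [275.19900958  66.62908169]
```

View pics/w13.png

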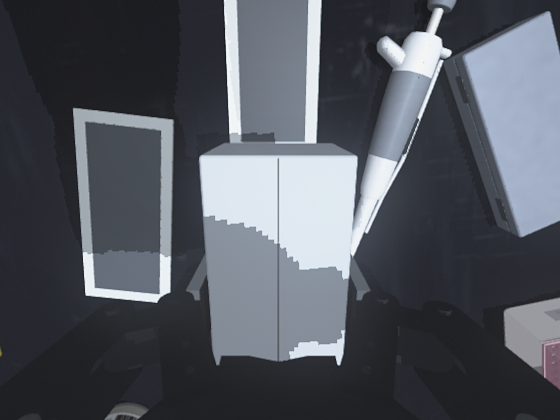

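```bash
python3 - <<'E'
from h import *
im=cv2.imread("pics/w13.png")
crop(im,"pics/w13a.png",215,0,120,148,4)
crop(im,"pics/w13b.png",65,95,120,220,2)
crop(im,"pics/w13d.png",65,95,120,120,6)
E
```

```text
(no output)
```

View pics/w13a.png

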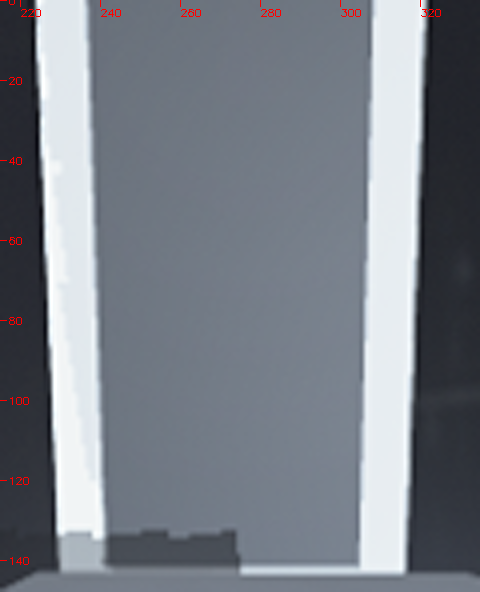

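View pics/w13d.png

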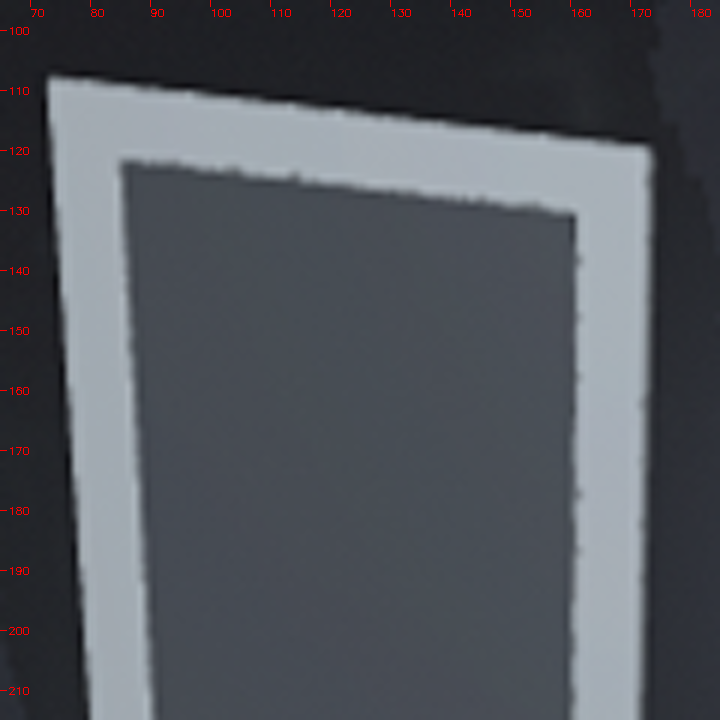

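```bash
python3 - <<'E'
from h import *
import pickle
p,s=pickle.load(open("pics/w13.pkl","rb"))
L=[ray(p,236.7,0,.003),ray(p,240.8,133,.003)];Rr=[ray(p,308,0,.003),ray(p,304.2,140,.003)]
OL=[ray(p,223.5,0,.003),ray(p,229.1,133,.003)];OR=[ray(p,321.5,0,.003),ray(p,316.2,142,.003)]
for a,b in(L,Rr,OL,OR): print(a[:2],b[:2],np.degrees(np.arctan2(*(a-b)[:2][::-1]))%180)
e=ray(p,290,141,.003);print("end",e)
# mid axis
a=np.radians(173.2);n=np.array([-np.sin(a),np.cos(a)])
print("lateral",[x[:2]@n for x in (*L,*Rr,*OL,*OR)],"center pred",np.array([.5025,-.0085])@n,"end",e[:2]@[np.cos(a),np.sin(a)],np.array([.5025,-.0085])@[np.cos(a),np.sin(a)]-.06)
im=cv2.imread("pics/w13.png")
crop(im,"pics/w13e.png",70,270,115,45,6)
tp=s["tool_pos"];R=Ro.from_euler("xyz",s["tool_rot"],degrees=True)
for q in[(200,155),(357,155.5)]: print(R.inv().apply(ray(p,*q,.135+.0348)-tp)*1000)
E
```

```text
[ 0.45246513 -0.03197943] [ 0.55072535 -0.0440518 ] 172.99567036191843
[0.45901827 0.0221235 ] [0.56305789 0.00914035] 172.88680755339738
[ 0.45125177 -0.04199696] [ 0.54952558 -0.05397341] 173.05172867393
[0.46025889 0.03236608] [0.56597744 0.01923273] 172.9184597101462
end [ 0.56243094 -0.00306553  0.003     ]
lateral [np.float64(-0.021819196181855592), np.float64(-0.02146614404763353), np.float64(-0.07631745881002377), np.float64(-0.07574434519674544), np.float64(-0.011728467764236902), np.float64(-0.011472271292801442), np.float64(-0.08663488192979585), np.float64(-0.08611141046282583)] center pred -0.051057787255111294 end -0.5588374993117164 -0.55997160155414
[ 60.1973362  -27.42600785 -34.6486826 ]
[ 60.10867918  26.18434289 -34.63731909]
```

View pics/w13e.png

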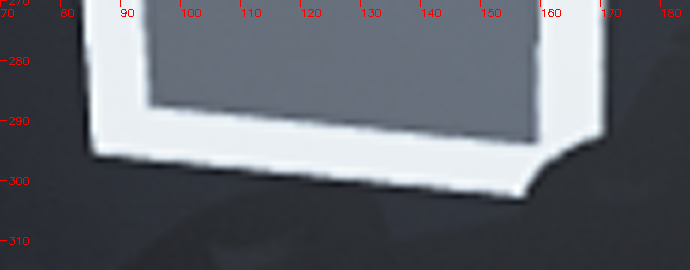

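```bash
python3 - <<'E'
from h import *
import pickle
p,s=pickle.load(open("pics/w13.pkl","rb"))
c=[(65+120.5/6-.5,95+160.5/6-.5),(65+577.5/6-.5,95+213/6-.5),(70+538/6-.5,270+145/6-.5),(70+150/6-.5,270+105.5/6-.5)]
P=np.array([ray(p,*q,.003)[:2] for q in c]);print(P.mean(0),np.linalg.norm(P-np.roll(P,-1,0),axis=1),[round(float(np.degrees(np.arctan2(*(P[(i+1)%4]-P[i])[::-1])))%180,1) for i in range(4)])
plan([.5018,-.0097,.06],173.0,.5,vmax=45)
E
```

```text
[ 0.6100954  -0.16103497] [0.06405807 0.15928617 0.06359237 0.15905062] [76.7, 166.5, 76.5, 166.7]
t 20.55 k 3
37.2, -1.5, 25.1, 0, -0.01, 0.01, 0.5, 37.2, -1.5, 25.1, 0, -0.01, 0.01, 0.5, 37.2, -1.5, 25.1, 0, -0.01, 0.01, 0.5
```

Call:
send_rows(targets=[35, -1.5, 10, 0, 0, 0, 0.5, 40, -1.5, 20, 0, 0, 0, 0.5, 30, -1.5, 25, 0, 0, 0, 0.5, 7, 0, 25, 0, 0, 0, 0.5, 0, 0, 20, 0, 0, 0, 0.5])

```text
time_s: 21.18
tool_pos: [0.5007, -0.0098, 0.0351]
tool_rot: [180.0, -0.0, 173.1]
wrist_force: [0.7, 0.1, -1.4]
opening: 0.0548
```

Call:
send_rows(targets=[0, 0, 5, 0, 0, 0, 0.5, 0, 0, 0, 0, 0, 0, 0.5, 0, 0, 0, 0, 0, 0, 0.5, 0, 0, 0, 0, 0, 0, 0.5])

```text
time_s: 21.68
tool_pos: [0.5021, -0.0107, 0.0312]
tool_rot: [-180.0, 0.1, 173.0]
wrist_force: [-0.1, -0.5, -2.0]
opening: 0.0547
```

```bash
python3 - <<'E'
from h import *
import pickle
p=manip.camera_params("wrist");s=manip.observe();im=manip.snapshot("wrist");cv2.imwrite("pics/w14.png",im)
plan([.5018,-.0097,.0182],173.0,.5,vmax=45)
E
```

```text
t 21.725 k 1
0.3, 1, 12.9, 0, 0.05, 0.03, 0.5
```

View pics/w14.png

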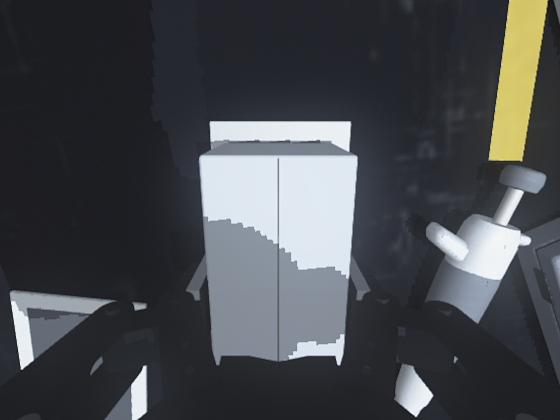

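Call:
send_rows(targets=[0, 1, 6, 0, 0, 0, 0.5, 0, 0, 4, 0, 0, 0, 0.5, 0, 0, 2, 0, 0, 0, 0.5, 0, 0, 1, 0, 0, 0, 0.5, 0, 0, 0, 0, 0, 0, 0.5])

```text
time_s: 22.35
tool_pos: [0.5015, -0.0097, 0.0181]
tool_rot: [180.0, 0.0, 173.0]
wrist_force: [-4.2, 0.8, 7.6]
opening: 0.0546
```

Call:
send_rows(targets=[0, 0, 0, 0, 0, 0, 0.5])

```text
time_s: 22.48
tool_pos: [0.5015, -0.0096, 0.0181]
tool_rot: [-180.0, 0.0, 173.0]
wrist_force: [-3.4, -0.4, 9.5]
opening: 0.0547
```

Call:
send_rows(targets=[0, 0, 0, 0, 0, 0, 0.75, 0, 0, 0, 0, 0, 0, 1, 0, 0, 0, 0, 0, 0, 1, 0, 0, -20, 0, 0, 0, 1, 0, 0, -50, 0, 0, 0, 1])

```text
time_s: 23.1
tool_pos: [0.5004, -0.0095, 0.0866]
tool_rot: [180.0, -0.3, 173.0]
wrist_force: [0.7, -0.4, 0.4]
opening: 0.0851
```

Call:
send_rows(targets=[0, 0, -60, 0, 0, 0, 1, 15, 0, -60, 0, 0, 0, 1, 15, 0, -30, 0, 0, 0, 1, 0, 0, 0, 0, 0, 0, 1])

```text
time_s: 23.6
tool_pos: [0.4723, -0.0061, 0.24]
tool_rot: [-180.0, 0.3, 173.0]
wrist_force: [-0.9, 0.2, -1.2]
opening: 0.0851
```

```bash
python3 - <<'E'
from h import *
import pickle
p=manip.camera_params("wrist");s=manip.observe();im=manip.snapshot("wrist");cv2.imwrite("pics/w15.png",im);pickle.dump((p,s),open("pics/w15.pkl","wb"))
print(s["tool_pos"])
u=proj(p,[.5018,-.0097,.03]).astype(int);print(u)
crop(im,"pics/w15c.png",u[0]-65,u[1]-70,130,140,4)
plan([.5795,.1850,.12],200.6,1,vmax=50)
E
```

```text
[ 0.47229063 -0.00606843  0.2399791 ]
[278 205]
t 23.65 k 5
-16.6, 40.5, 23.7, -0.01, 0.02, -5.51, 1, -20.4, 38.8, 23.7, -0.01, 0.02, -5.51, 1, -24.1, 36.6, 23.7, -0.01, 0.02, -5.51, 1, -27.5, 34.1, 23.7, -0.01, 0.02, -5.51, 1, -30.7, 31.3, 23.7, -0.01, 0.02, -5.51, 1
```

View pics/w15c.png

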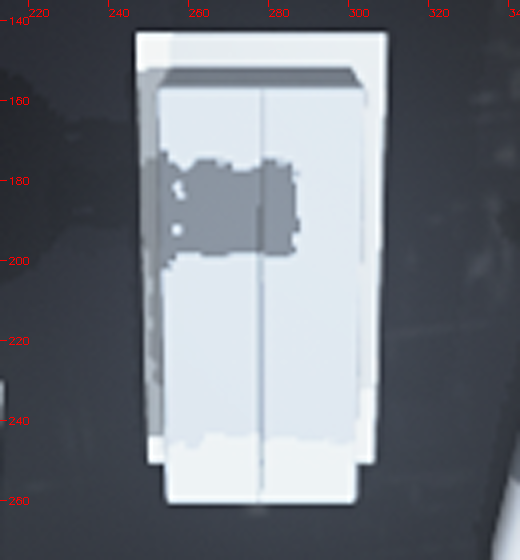

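Call:
send_rows(targets=[-17, 41, 20, 0, 0, -5.5, 1, -20, 39, 20, 0, 0, -5.5, 1, -24, 37, 20, 0, 0, -5.5, 1, -27, 34, 20, 0, 0, -5.5, 1, -22, 24, 10, 0, 0, -5.5, 1])

```text
time_s: 24.28
tool_pos: [0.572, 0.178, 0.1441]
tool_rot: [179.9, -0.2, -159.3]
wrist_force: [0.2, -1.0, 0.6]
opening: 0.0856
```

Call:
send_rows(targets=[-9, 7, 10, 0, 0, 0, 1, 0, 0, 0, 0, 0, 0, 1, 0, 0, 0, 0, 0, 0, 1])

```text
time_s: 24.65
tool_pos: [0.5779, 0.1854, 0.1376]
tool_rot: [-180.0, -0.0, -159.6]
wrist_force: [-0.8, 0.4, 0.2]
opening: 0.0863
```

```bash
python3 - <<'E'
from h import *
import pickle
p=manip.camera_params("wrist");s=manip.observe();im=manip.snapshot("wrist");cv2.imwrite("pics/w16.png",im);pickle.dump((p,s),open("pics/w16.pkl","wb"))
print(s["tool_pos"],s["tool_rot"])
E
```

```text
[0.5778738  0.1853511  0.13762798] [-1.79992637e+02 -2.31516348e-02 -1.59571352e+02]
```

View pics/w16.png

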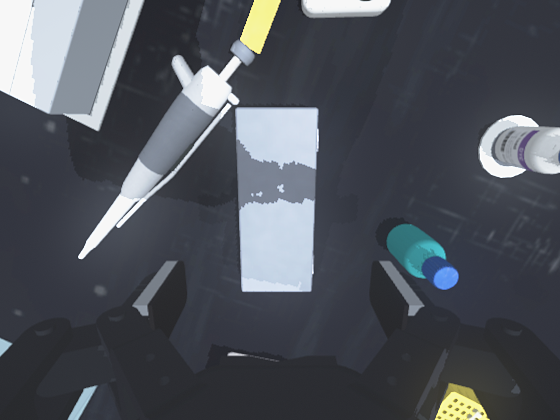

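```bash
python3 - <<'E'
from h import *
import pickle
p,s=pickle.load(open("pics/w16.pkl","rb"))
im=cv2.imread("pics/w16.png");crop(im,"pics/w16c.png",225,98,105,205,3)
c=[(236,108.5),(318,108),(312,291.5),(242.5,291.5)]
P=np.array([ray(p,*q,.03)[:2] for q in c]);print(P.mean(0),np.linalg.norm(P-np.roll(P,-1,0),axis=1),[round(float(np.degrees(np.arctan2(*(P[(i+1)%4]-P[i])[::-1])))%180,1) for i in range(4)])
E
```

```text
[0.57838654 0.18457189] [0.06240456 0.15807121 0.06284064 0.15772686] [110.8, 20.6, 110.5, 20.5]
```

View pics/w16c.png

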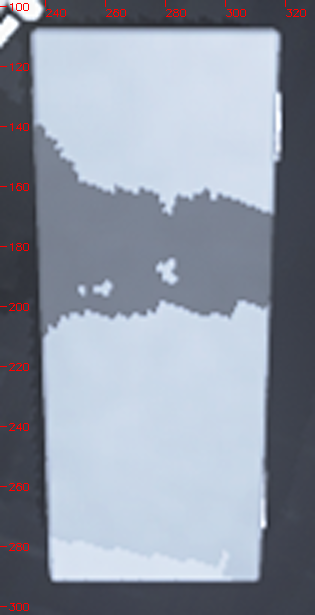

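```bash
python3 - <<'E'
from h import *
plan([.5786,.1846,.04],-159.4,1,vmax=50)
E
```

```text
t 24.7 k 2
-0.1, -0.4, 49, -0.01, 0.01, -0.09, 1, -0.2, -0.4, 49, -0.01, 0.01, -0.09, 1
```

Call:
send_rows(targets=[0, -1, 35, 0, 0, 0, 1, 0, 0, 40, 0, 0, 0, 1, 0, 0, 25, 0, 0, 0, 1, 0, 0, 15, 0, 0, 0, 1, 0, 0, 8, 0, 0, 0, 1])

```text
time_s: 25.32
tool_pos: [0.5787, 0.1849, 0.0146]
tool_rot: [-180.0, 0.0, -159.5]
wrist_force: [0.1, -0.2, 0.8]
opening: 0.0853
```

Call:
send_rows(targets=[0, 0, 5, 0, 0, 0, 1, 0, 0, 0, 0, 0, 0, 1, 0, 0, 0, 0, 0, 0, 1])

```text
time_s: 25.7
tool_pos: [0.5789, 0.1854, 0.0102]
tool_rot: [-180.0, 0.1, -159.5]
wrist_force: [-0.8, 0.2, 0.4]
opening: 0.0859
```

```bash
python3 - <<'E'
from h import *
plan([.5786,.1846,.005],-159.4,1,vmax=50)
E
```

```text
t 25.7 k 1
0.5, -0.7, 5.2, -0.01, 0.06, -0.07, 1
```

Call:
send_rows(targets=[0.5, -0.5, 5, 0, 0, 0, 1, 0, 0, 0, 0, 0, 0, 1, 0, 0, 0, 0, 0, 0, 0.65, 0, 0, 0, 0, 0, 0, 0.6, 0, 0, 0, 0, 0, 0, 0.6], force=45)

```text
time_s: 26.32
tool_pos: [0.5783, 0.1847, 0.0049]
tool_rot: [-180.0, 0.0, -159.5]
wrist_force: [-1.2, -0.8, 4.4]
opening: 0.0631
```

Call:
send_rows(targets=[0, 0, 0, 0, 0, 0, 0.6, 0, 0, 0, 0, 0, 0, 0.6])

```text
time_s: 26.58
tool_pos: [0.5783, 0.1847, 0.0049]
tool_rot: [-180.0, 0.0, -159.5]
wrist_force: [-1.9, -1.2, 5.5]
opening: 0.0631
```

Call:
send_rows(targets=[0, 0, -3, 0, 0, 0, 0.6, 0, 0, -10, 0, 0, 0, 0.6, 0, 0, -30, 0, 0, 0, 0.6, 0, 0, -45, 0, 0, 0, 0.6, 0, 0, -35, 0, 0, 0, 0.6])

```text
time_s: 27.2
tool_pos: [0.5783, 0.1847, 0.1297]
tool_rot: [-180.0, 0.1, -159.5]
wrist_force: [1.1, 0.6, -3.3]
opening: 0.0631
```

Call:
send_rows(targets=[0, 0, -5, 0, 0, 0, 0.6, 0, 0, 0, 0, 0, 0, 0.6])

```text
time_s: 27.45
tool_pos: [0.5779, 0.1846, 0.1321]
tool_rot: [180.0, -0.0, -159.5]
wrist_force: [-1.1, -0.1, -2.8]
opening: 0.0625
```

```bash
python3 - <<'E'
from h import *
import pickle
p=manip.camera_params("wrist");s=manip.observe();im=manip.snapshot("wrist");cv2.imwrite("pics/w17.png",im);pickle.dump((p,s),open("pics/w17.pkl","wb"))
print(s["tool_pos"],s["tool_rot"],s["opening"])
plan([.6107,-.16,.14],166.6,.6,vmax=45)
E
```

```text
[0.57789998 0.18463448 0.13206526] [ 1.79995331e+02 -2.72637264e-02 -1.59471603e+02] 0.06253027308650771
t 27.5 k 8
11.2, -41.8, -1.1, 0, -0.01, 4.24, 0.6, 8.1, -42.5, -1.1, 0, -0.01, 4.24, 0.6, 4.9, -43, -1.1, 0, -0.01, 4.24, 0.6, 1.7, -43.2, -1.1, 0, -0.01, 4.24, 0.6, -1.5, -43.2, -1.1, 0, -0.01, 4.24, 0.6
-4.6, -43, -1.1, 0, -0.01, 4.24, 0.6, -7.8, -42.6, -1.1, 0, -0.01, 4.24, 0.6, -10.9, -41.9, -1.1, 0, -0.01, 4.24, 0.6
```

View pics/w17.png

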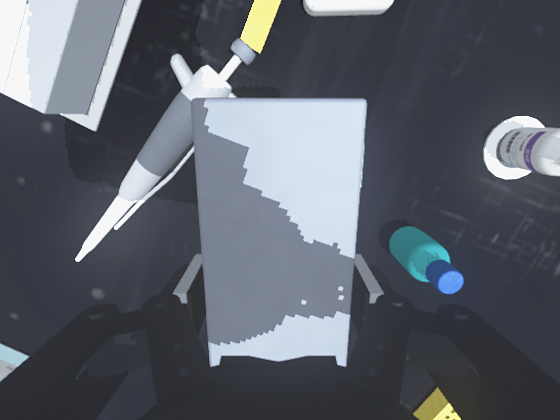

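```bash
python3 - <<'E'
from h import *
import pickle
p,s=pickle.load(open("pics/w17.pkl","rb"))
R=Ro.from_euler("xyz",s["tool_rot"],degrees=True)
for q in[(192.5,99.5),(366.5,99.5),(211,364),(346,364)]: print(R.inv().apply(ray(p,*q,.132-.0049+.03)-s["tool_pos"])*1000)
E
```

```text
[ 78.85678622 -30.62632732 -24.99971876]
[ 78.94435362  31.00609988 -24.99465496]
[-35.75713124 -30.85084344 -25.05427515]
[-35.65583051  30.99470571 -25.04918745]
```

Call:
send_rows(targets=[11, -42, -1, 0, 0, 4.2, 0.6, 8, -42, -1, 0, 0, 4.2, 0.6, 5, -43, -1, 0, 0, 4.2, 0.6, 2, -43, -1, 0, 0, 4.2, 0.6, -1, -43, -1, 0, 0, 4.2, 0.6])

```text
time_s: 28.12
tool_pos: [0.5979, -0.0311, 0.1357]
tool_rot: [180.0, -0.2, 179.4]
wrist_force: [1.3, 0.3, -2.8]
opening: 0.0628
```

Call:
send_rows(targets=[-5, -43, -1, 0, 0, 4.2, 0.6, -8, -43, 0, 0, 0, 4.2, 0.6, -8, -30, 0, 0, 0, 4.2, 0.6, -3, -12, 0, 0, 0, 0.3, 0.6, 0, 0, 0, 0, 0, 0, 0.6])

```text
time_s: 28.75
tool_pos: [0.6107, -0.1598, 0.1373]
tool_rot: [180.0, -0.1, 166.6]
wrist_force: [-0.6, 0.1, -3.2]
opening: 0.063
```

Call:
send_rows(targets=[0, 0, 0, 0, 0, 0, 0.6])

```text
time_s: 28.88
tool_pos: [0.611, -0.1584, 0.1381]
tool_rot: [180.0, -0.1, 166.7]
wrist_force: [0.1, 0.5, -3.2]
opening: 0.0634
```

```bash
python3 - <<'E'
from h import *
import pickle
p=manip.camera_params("wrist");s=manip.observe();im=manip.snapshot("wrist");cv2.imwrite("pics/w18.png",im);pickle.dump((p,s),open("pics/w18.pkl","wb"))
print(s["tool_pos"],s["tool_rot"],s["opening"])
plan([.6107,-.16,.05],166.6,.6,vmax=45)
E
```

```text
[ 0.61102206 -0.15844325  0.13813372] [ 1.79970487e+02 -5.47007818e-02  1.66725293e+02] 0.06341822166977391
t 28.925 k 2
0, -0.9, 44.2, 0.01, -0.01, 0.07, 0.6, 0, -0.9, 44.2, 0.01, -0.01, 0.07, 0.6
```

View pics/w18.png

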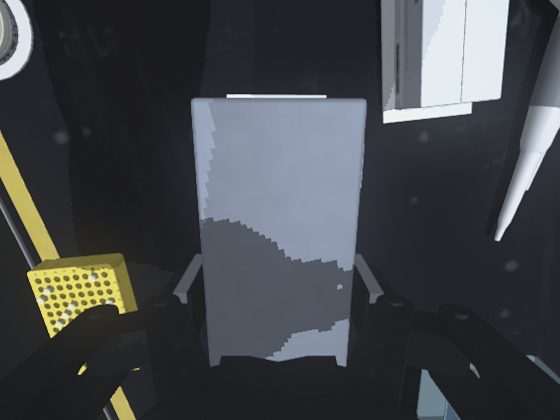

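Call:
send_rows(targets=[0, -1, 30, 0, 0, 0, 0.6, 0, 0, 40, 0, 0, 0, 0.6, 0, 0, 30, 0, 0, 0, 0.6, 0, 0, 12, 0, 0, 0, 0.6, 0, 0, 5, 0, 0, 0, 0.6])

```text
time_s: 29.55
tool_pos: [0.6112, -0.1601, 0.0216]
tool_rot: [180.0, 0.0, 166.7]
wrist_force: [0.6, -1.0, -3.5]
opening: 0.0627
```

Call:
send_rows(targets=[0, 0, 0, 0, 0, 0, 0.6, 0, 0, 0, 0, 0, 0, 0.6, 0, 0, 0, 0, 0, 0, 0.6])

```text
time_s: 29.92
tool_pos: [0.6114, -0.1608, 0.0224]
tool_rot: [-180.0, 0.1, 166.6]
wrist_force: [0.3, 0.2, -2.8]
opening: 0.0631
```

```bash
python3 - <<'E'
from h import *
import pickle
p=manip.camera_params("wrist");s=manip.observe();im=manip.snapshot("wrist");cv2.imwrite("pics/w19.png",im);pickle.dump((p,s),open("pics/w19.pkl","wb"))
print(s["tool_pos"],s["tool_rot"],s["opening"])
plan([.6107,-.16,.008],166.6,.6,vmax=45)
for sx in(1,-1):
  d=np.array([np.cos(np.radians(166.6)),np.sin(np.radians(166.6))]);n=np.array([-d[1],d[0]])
  c=np.array([.6107,-.16]);print([proj(p,[*(c+.09*d+sx*.042*n),.003]).round(1)])
E
```

```text
[ 0.61139428 -0.16080151  0.0223917 ] [-1.79987555e+02  7.29025101e-02  1.66624848e+02] 0.0630594643730773
t 29.975 k 1
0.8, 0.6, 14.2, -0.01, 0.06, 0.02, 0.6
[array([193.6,  76.4])]
[array([369.1,  76.7])]
```

View pics/w19.png

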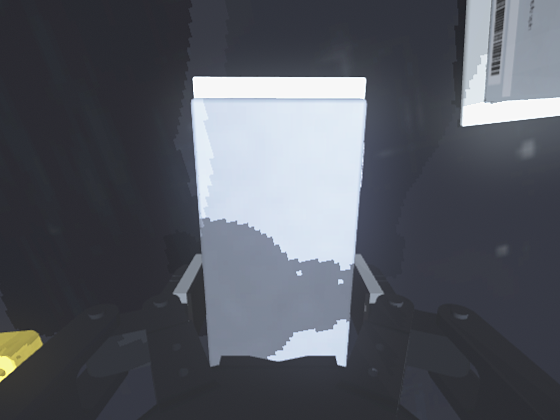

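Call:
send_rows(targets=[0.5, 0.2, 7, 0, 0, 0, 0.6, 0, 0, 4, 0, 0, 0, 0.6, 0, 0, 2, 0, 0, 0, 0.6, 0, 0, 1.5, 0, 0, 0, 0.6, 0, 0, 0, 0, 0, 0, 0.6])

```text
time_s: 30.6
tool_pos: [0.6104, -0.1602, 0.0079]
tool_rot: [-180.0, 0.0, 166.6]
wrist_force: [-4.6, 1.6, 6.2]
opening: 0.0627
```

Call:
send_rows(targets=[0, 0, 0, 0, 0, 0, 0.6])

```text
time_s: 30.72
tool_pos: [0.6104, -0.1602, 0.0079]
tool_rot: [-180.0, 0.0, 166.6]
wrist_force: [-4.5, 1.5, 6.4]
opening: 0.063
```

Call:
send_rows(targets=[0, 0, 0, 0, 0, 0, 0.8, 0, 0, 0, 0, 0, 0, 1, 0, 0, 0, 0, 0, 0, 1, 0, 0, -15, 0, 0, 0, 1, 0, 0, -45, 0, 0, 0, 1])

```text
time_s: 31.35
tool_pos: [0.6094, -0.1599, 0.0665]
tool_rot: [180.0, -0.2, 166.6]
wrist_force: [1.0, -0.0, 0.3]
opening: 0.0853
```

Call:
send_rows(targets=[0, 0, -60, 0, 0, 0, 1, 15, 0, -60, 0, 0, 0, 1, 15, 0, -50, 0, 0, 0, 1, 0, 0, -10, 0, 0, 0, 1, 0, 0, 0, 0, 0, 0, 1])

```text
time_s: 31.98
tool_pos: [0.5816, -0.1535, 0.248]
tool_rot: [-180.0, 0.1, 166.6]
wrist_force: [-0.4, -0.1, -0.2]
opening: 0.0855
```

```bash
python3 - <<'E'
from h import *
import pickle
p=manip.camera_params("wrist");s=manip.observe();im=manip.snapshot("wrist");cv2.imwrite("pics/w20.png",im);pickle.dump((p,s),open("pics/w20.pkl","wb"))
print(s["time_s"],s["tool_pos"],s["opening"])
cv2.imwrite("pics/t20.png",manip.snapshot("top"));cv2.imwrite("pics/s20.png",manip.snapshot("side"))
E
```

```text
31.975 [ 0.58159102 -0.1534666   0.24800867] 0.08546656125171345
```

View pics/w20.png

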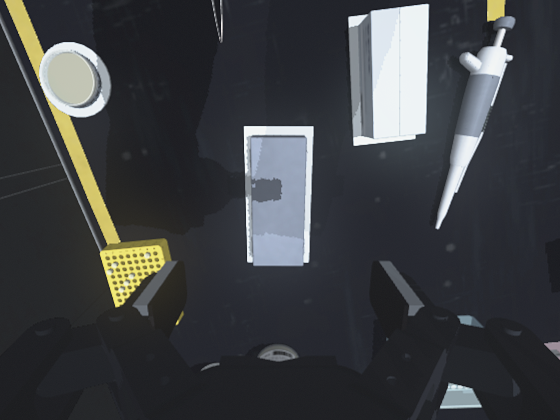

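View pics/s20.png

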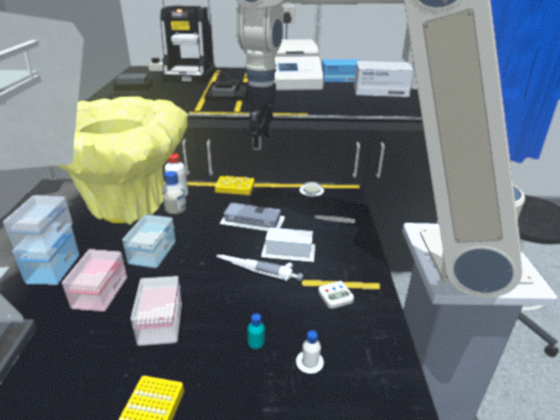

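View pics/t20.png

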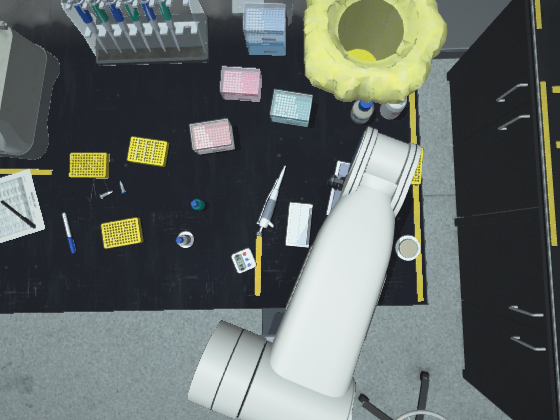

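All four things sit on their plates, and the timer and racks are where they were. I'll check the case's centring in a crop.

```bash
python3 - <<'E'
from h import *
crop("pics/w20.png","pics/w20c.png",235,118,90,155,4)
E
```

```text
(no output)
```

View pics/w20c.png

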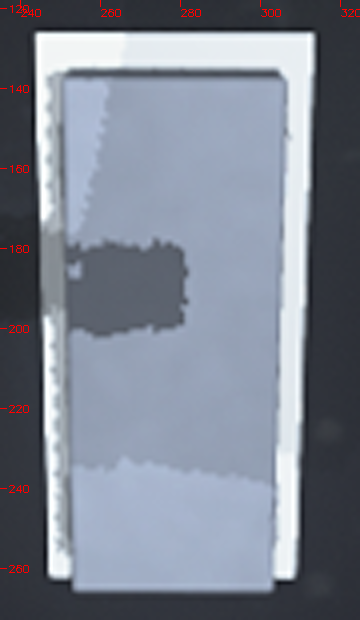

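```bash
python3 - <<'E'
from h import *
s=manip.observe();print(s["wrist_force"],s["opening"],s["time_s"]);print(manip.sign_off())
E
```

```text
[ 0.55518974  0.44445333 -0.72302742] 0.08556602492380626 32.125
the job is handed in; nothing more can be done
None
```

I took the pile apart from the top down (bottle, dish, carton, case) and set each on its own plate. Everything was released and the job was handed in at 32.1 s.

- **Bottle and dish:** both stayed upright. The last pictures show each about 1–1.6 mm from the middle of its plate.
- **Carton and case:** both are lined up with their silhouettes to well under a degree, and centred to about 1 mm.
- **Bystanders:** the timer, yellow racks, pipette and turquoise bottle look unmoved in the final pictures. I didn't measure their positions.
- **Gripper:** it ended open, well clear above the work, with wrist force under 1 N.
- **Forces and disagreements:** the highest touchdown reading was about 15 N, for the bottle. No check failed, though the top and wrist cameras disagreed by up to about 2–3 mm on plate positions. I relied mainly on the close wrist views.

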